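# Turn the cast brake pads over into the relining nest and bring up the heat

### The job

Lay every cast brake pad on the cart, bonding face up as it lies, in a pocket of the turn-over plate, slide the keeper all the way across them, swing the plate right over, draw the keeper all the way back so that the pads drop face down onto the linings in the nest, and swing the empty plate back, lowering it by its handle both times rather than letting it slam. Then turn the heat dial to the long mark on its scale, take the infrared thermometer from its stand and hold it still for a good second with its nose aimed at the middle of the black test patch from about 100 mm away, and lay it back nose-down in its stand as it was. Leave the shims, mallet and dowel pin where they are.

Things in the scene. Friction and masses are not known exactly. Their poses are not given: they have to be found in the camera images.
- fixture: Turn-over fixture, fixed: base 275 x 236 mm, solid aluminium nest block (108 mm wide, top 70 mm above the cart) on its +y half, hinged turn-over plate over its -y half. Origin on the cart surface below the middle of the hinge; x runs along the hinge, +y is the nest side, z up. The hinge axis is 85 mm above the cart, its barrel 12 mm thick.
- plate (a joint): Angle of the turn-over plate in rad: 0 = open on the -y side, pockets up (start); 3.14 = swung right over, pockets down on the nest. It swings freely, so it falls to either side by its own weight unless held. 228 x 80 mm, 0.6 kg; with three pads about 8 N lifts it at the handle.
- handle (a point): Middle of the plate's handle: round bar 12 mm thick, 86 mm long, parallel to the hinge, 165 mm out from the hinge axis and 12 mm below it when open (12 mm above when swung over). Its 8 mm arms run back to the plate 47 mm either side of the middle; 34 mm free space between bar and keeper rail. The bar can turn between the fingers as the plate swings. Moves with the plate.
- pocket0 (a point): Centre of the floor of the plate's first pocket (fixture's -x end). Pocket 65 mm (along the fixture's y) x 49 mm (along the hinge), 12 mm deep, lip bevelled back 3.5 mm: a pad lies with its long side across the hinge, 10 mm proud of the rims. Centre 60 mm out from the hinge axis, floor 18 mm below it while open. Pockets are 70 mm apart. Moves with the plate.
- pocket1 (a point): The same for the middle pocket.
- pocket2 (a point): The same for the third pocket (+x end).
- keeper (a joint): Travel of the keeper in m: 0 = drawn back (start), 0.032 = fully across (towards fixture +x). Steel comb: rail 116 to 126 mm out from the hinge; per pocket a tongue 18 mm wide, 4 mm thick, in to 50 mm from the hinge, 1.5 mm above a seated pad. Drawn back, tongues lie 4 mm clear beside the pads; across, over their middles, holding them in. Stays where left; 2 to 10 N to slide.
- keeper_stub (a point): Grip of the keeper: round stub 12 mm thick sticking out from its rail, away from the hinge, 124 to 166 mm from the hinge axis; the point is on the stub's axis 150 mm from the hinge, 84 mm (drawn back) to 116 mm (across) towards fixture +x from its middle, 7.5 mm above hinge height while the plate is open, 7.5 mm below when swung over. Moves with the keeper.
- nest0 (a point): Centre of the lining's top in the first nest place (-x end), 60 mm from the hinge axis, 74 mm above the cart. Steel locators with 3 mm clearance round a pad stand 13 mm above the lining. A pad in place has its long side across the hinge and its back 96 mm above the cart. When the keeper is drawn back under the swung-over plate, the pads drop about 6 mm into the nest.
- nest1 (a point): The same for the middle place.
- nest2 (a point): The same for the third place (+x end).
- patch (a point): Centre of the matt black round test patch, 30 mm in diameter, on top of the nest block near its +x end, 71 mm above the cart, facing up.
- pad0: Grey cast iron brake pad, a block 60 mm (x) x 44 mm (y) x 22 mm, 0.25 to 0.47 kg. Origin at the middle of its back (underside at the start); z points out of its bonding face, which has two dark round rivet holes and a cross groove and is up at the start. One to three such alike pads are on the cart (None if absent); any pad may go in any pocket.
- pad1: Another such pad, or None.
- pad2: Another such pad, or None.
- control_box: Green control box 130 x 150 x 80 mm with a black rocker switch on its front (-x; not used) and the heat dial in the middle of its top. Fixed. Origin at the middle of its underside, on the cart; the dial's axis is the box's z axis.
- dial (a joint): Angle of the heat dial in rad, growing clockwise seen from above, 0 to 4.5. At 0 the white pointer line points to the box's -x. 11 scale marks, 0.45 rad apart; the pointer is on the one long, broad mark at 2.25. Stays where left. Its black grip bar is 42 mm long, 14 mm thick, from 92 to 124 mm above the cart, along the box's x at 0, and turns with it; skirt 44 mm in diameter.
- stand: Small fixed thermometer stand: base 120 x 60 mm, black trough sloping 45 degrees down towards its +x to a nose stop; its cheeks hold the lowest 36 mm of the stick. Origin on the cart below the nose, z up. The resting thermometer's origin lies 48 mm towards the stand's -x from this, 81 mm above the cart, and the axes of both then agree.
- thermometer: Grey stick-shaped infrared thermometer, 150 mm long, 28 mm wide (y), 24 mm thick, black 20 mm nose barrel, 0.17 kg. Origin in the middle of its section 80 mm from the nose tip, near the centre of mass: grip here across the 28 mm. In the stand its z is up and its nose points to its own +x and 45 degrees down: the viewing axis is (0.707, 0, -0.707) in this frame, through the origin.
- lens (a point): The thermometer's lens at the nose tip, 56.6 mm along +x and 56.6 mm along -z of the thermometer frame from its origin. This point's own x axis is the viewing axis, forwards.
- mallet: Orange polymer mallet, 235 mm long. Leave alone.
- dowel: Steel dowel pin, 16 mm in diameter, 60 mm long, lying. Leave alone.
- shim0: Aluminium shim 60 x 36 x 5 mm lying near the pads. Leave alone.
- shim1: Another such shim. Leave alone.
Not all that is in view belongs to the job. What is meant by the thermometer is not blue, and is the larger of those in its own colour.

How it is judged (in metres and radians):
On the way, in this order (a step that is already met when the one before it is completed fails the run):
1. every pad lies face up, seated in a pocket of the open plate, with the keeper fully across (beyond 28 of 32 mm) ((distance between pad0 and pocket0 below 0.006 m or distance between pad0 and pocket1 below 0.006 m or distance between pad0 and pocket2 below 0.006 m) and angle between each of pad0, pad1, pad2's own z axis and vertical below 0.1 rad and (distance between pad1 and pocket0 below 0.006 m or distance between pad1 and pocket1 below 0.006 m or distance between pad1 and pocket2 below 0.006 m) and (distance between pad2 and pocket0 below 0.006 m or distance between pad2 and pocket1 below 0.006 m or distance between pad2 and pocket2 below 0.006 m) and value of joint keeper above 0.028 m and value of joint plate below 0.1 rad), for 0.2 s.
2. the plate is swung right over with every pad in its pocket, face down ((distance between pad0 and pocket0 below 0.013 m or distance between pad0 and pocket1 below 0.013 m or distance between pad0 and pocket2 below 0.013 m) and angle between each of pad0, pad1, pad2's own z axis and vertical above 2.9 rad and (distance between pad1 and pocket0 below 0.013 m or distance between pad1 and pocket1 below 0.013 m or distance between pad1 and pocket2 below 0.013 m) and (distance between pad2 and pocket0 below 0.013 m or distance between pad2 and pocket1 below 0.013 m or distance between pad2 and pocket2 below 0.013 m) and value of joint plate above 3 rad), for 0.2 s.
3. the pads lie face down in the nest and the plate is swung back ((horizontal distance between pad0 and nest0 below 0.008 m or horizontal distance between pad0 and nest1 below 0.008 m or horizontal distance between pad0 and nest2 below 0.008 m) and angle between each of pad0, pad1, pad2's own z axis and vertical above 3.04 rad and z of pad0 in the frame of fixture between 0.0925 and 0.0995 m and (horizontal distance between pad1 and nest0 below 0.008 m or horizontal distance between pad1 and nest1 below 0.008 m or horizontal distance between pad1 and nest2 below 0.008 m) and z of pad1 in the frame of fixture between 0.0925 and 0.0995 m and (horizontal distance between pad2 and nest0 below 0.008 m or horizontal distance between pad2 and nest1 below 0.008 m or horizontal distance between pad2 and nest2 below 0.008 m) and z of pad2 in the frame of fixture between 0.0925 and 0.0995 m and value of joint plate below 0.1 rad), for 0.2 s.
4. the heat dial points at the long mark (value of joint dial between 2.1 and 2.4 rad), for 0.4 s.
5. the thermometer is held still, aimed at the patch (x of patch in the frame of lens between 0.06 and 0.16 m and y of patch in the frame of lens between -0.012 and 0.012 m and z of patch in the frame of lens between -0.012 and 0.012 m and linear speed of thermometer below 0.02 m/s and angular speed of thermometer below 0.15 rad/s), for 1 s.
At the end, for the whole second after the job is handed in: Every pad at rest face down in a nest place (centred within 8 mm, depth within 3.5 mm), plate open within 0.1 rad, keeper drawn back within 8 mm, dial within 0.15 rad of the long mark, thermometer at rest in its stand within 8 mm and 0.15 rad (all of step 3 and all of step 4 and linear speed of each of pad0, pad1, pad2, thermometer below 0.01 m/s and angular speed of each of pad0, pad1, pad2, thermometer below 0.1 rad/s and x of thermometer in the frame of stand between -0.0561 and -0.0401 m and y of thermometer in the frame of stand between -0.008 and 0.008 m and z of thermometer in the frame of stand between 0.0731 and 0.0891 m and angle between the z axis of thermometer and the z axis of stand, either way round below 0.15 rad and angle between the x axis of thermometer and the x axis of stand, either way round below 0.15 rad and value of joint keeper below 0.008 m); the robot touches nothing.
It fails at once if the plate slams (turns faster than 4 rad/s) (velocity of joint plate above 4 rad/s or velocity of joint plate below -4 rad/s).
It fails at once if the mallet is moved by more than 50 mm (distance of mallet from where it was at the start of the episode above 0.05 m).
It fails at once if the dowel is moved by more than 50 mm (distance of dowel from where it was at the start of the episode above 0.05 m).
It fails at once if the shim0 is moved by more than 50 mm (distance of shim0 from where it was at the start of the episode above 0.05 m).
It fails at once if the shim1 is moved by more than 50 mm (distance of shim1 from where it was at the start of the episode above 0.05 m).
Of pad0, pad1, pad2 only 1 to 3 are there at a start; the rules pass over those that are not, and their reading is None.
At some moment in a run one of pad0, pad1, pad2 may be knocked a few centimetres aside while the robot is not near it.
It also fails if it takes over 210 s, if anything falls off the work surface, if the arm or the gripper's body presses on something with over 40 N, if the wrist force passes 120 N, or if a joint passes its speed limit or range.

### The arm

A 6-joint arm with a two-finger parallel gripper is mounted at the origin on the work surface. World frame = base frame: x ahead of the robot, y to its left, z up, the work surface at z = 0. Lengths are in mm, angles in rad, forces in N, time in s.
With the tool pointing down it reaches from about 275 to 750 mm from the base axis. Payload 10.2 kg.
Tool frame: the origin (TCP) lies on the centre line of the jaws, within the pads' length; the fingertips stand 22 mm ahead of it and the grasp point (between the pads) lies 3 mm ahead of it (env.tcp_to_tips is the distance from the TCP to the fingertips, in mm); z points along the fingers, y is the direction in which the jaws open and shut (so a half turn about z gives the same grasp; the last joint's range is limited). The gripper opens to 88 mm and grips with 3 to 60 N. Pads are 18 mm wide; open, the fingers measure 123 mm over their backs; the gripper's body (75 mm by 187 mm) begins 45 mm behind the grasp point.
Start: joints at [0.981, 0.313, 1.498, -0, 1.331, -0.223], TCP at [188.294, 490.078, 260.72] pointing down, gripper open.
Joint ranges: [-2.94, 2.94], [-0.97, 2.17], [0.19, 2.56], [-1.23, 4.37], [0.02, 3.11], [-2.88, 2.88]. Speed limits (rad/s): [2.39, 2.39, 3.01, 3.14, 3.14, 3.14].

### API

Orientations are given as a unit quaternion [w, x, y, z].
In Python, from rig import monitor, viewer, job, env gives the robot as it stands.
- The arm moves only by the tool carry_out, never from a script. Its argument "increments" is a list of rows, each an object of numbers: "tx", "ty", "tz": the shift along the tool's x, y, z in m; "ax", "ay", "az": the turn, a rotation vector about the tool's x, y, z in degrees; "gripper": the finger opening in m, from 0 to 0.0881. In form: [{"tx": .., "ty": .., "tz": .., "ax": .., "ay": .., "az": .., "gripper": ..}, ...]. A call has 1 to 12 rows; each row is the pose to reach, as a shift and turn from the pose commanded when the call began, along the tool's axes at that moment; what a row does not reach only later rows make up. A row lasts 1/10 s, in which the tool goes at most 50 mm and 8.59 degrees, less where a joint would pass 70% of its speed; a pose out of reach is approached as far as the arm can. A call with a gripper value outside its range is refused whole. The fingers move at their own pace and stop on an object; the grip force is fixed at half the most. Time passes only in rows, so rows that repeat a pose let the fingers close. It gives the time, the measured TCP pose, the force and the opening at its end, in the units of the state.
- monitor.state(): the state, without advancing time (a new reading comes with each control period).
- viewer.get_image(name): name is "side" or "top"; returns the picture (400x640x3 uint8, red, green, blue); there is no depth.
- viewer.camera_model(name): a dict with "fx", "fy", "cx", "cy" (pixels), "R" (3x3) and "t" (3): a world point X has camera coordinates R X + t. Camera axes: x right, y down, z forward; pixel columns grow to the right and rows downward; lengths in mm; the calibration is good to about 2 mm. A picture is of the moment at which its call begins. camera_model takes no time and is no camera call.
- job.hand_in(): hands the job in, once; it reports no verdict.
The state is a dict: "time": time; "joints": joint angles; "qd": joint speeds; "effort": joint torques, N m; "tool_pos": TCP position; "tcp_rot": TCP orientation; "wrist_force": force on the tool from outside, world axes, zero at the start; "ft_torque": the same for the moment, N m; "width": finger opening in mm.
Only numpy, scipy, OpenCV 4.12 (cv2) and the standard library are available. Lean on these libraries where they do the work, as an engineer would, in place of code of your own. Each camera call takes 0.05 s, during which the arm holds its last target. There are 200 camera calls.

## Working session

There is one attempt and no reset: what is moved stays moved. The work goes in short steps, Python scripts to look and compute and a tool call to move; the robot and the scene stay as the last step left them, time stands still between calls to the robot, and variables do not carry over. Pictures are saved under pics/ and viewed, about 12 in all and at most 16, crops included, and the job is handed in when it is done.

Besides the shell and the picture viewer there is one more tool, called in YAML: its name, and indented under it one key for each argument. carry_out: Moves the arm, as the interface text tells. Its arguments: {"type":"object","properties":{"increments":{"type":"array"}},"required":["increments"]}

```bash
ls; mkdir -p pics
cat > h.py <<'E'
import numpy as np, cv2, sys
from rig import monitor, viewer, job, env
from scipy.spatial.transform import Rotation as Rn
def R_of(q): return Rn.from_quat([q[1],q[2],q[3],q[0]])
def snap(cam,name,box=None,scale=1):
    im=viewer.get_image(cam)[:,:,::-1]
    cv2.imwrite(f'pics/full_{name}.png',im)
    if box: im=im[box[1]:box[3],box[0]:box[2]]
    if scale!=1: im=cv2.resize(im,None,fx=scale,fy=scale,interpolation=cv2.INTER_CUBIC)
    cv2.imwrite(f'pics/{name}.png',im)
def px2w(cam,u,v,z):
    m=viewer.camera_model(cam);R=np.array(m['R']);t=np.array(m['t'])
    d=R.T@np.array([(u-m['cx'])/m['fx'],(v-m['cy'])/m['fy'],1]);c=-R.T@t
    return c+d*(z-c[2])/d[2]
def w2px(cam,X):
    m=viewer.camera_model(cam);p=np.array(m['R'])@np.array(X,float)+np.array(m['t'])
    return np.array([m['fx']*p[0]/p[2]+m['cx'],m['fy']*p[1]/p[2]+m['cy']])
def goto(pos,rot=None):
    "shift along tool axes (m) and rotvec (deg) from the present pose to target"
    s=monitor.state();R=R_of(s['tcp_rot'])
    d=R.inv().apply(np.array(pos)-s['tool_pos'])/1000
    out=[np.round(d,4)]
    if rot is not None: out.append(np.round((R.inv()*rot).as_rotvec(degrees=True),2))
    print(*out)
E
python3 - <<'E'
from h import *
print(monitor.state())
for c in('top','side'):
    snap(c,c+'0',None,1.25); m=viewer.camera_model(c); print(c,{k:np.round(v,3).tolist() for k,v in m.items()})
    print(-np.array(m['R']).T@np.array(m['t']))
E
```

```text
pics
{'time': 0.0, 'joints': array([ 9.80567263e-01,  3.13433736e-01,  1.49840697e+00, -8.79303413e-06,
        1.33098908e+00, -2.23403844e-01]), 'qd': array([ 0.00101314,  0.00100219,  0.00057724, -0.00150443, -0.00129746,
       -0.00015427]), 'effort': array([ 2.76723949e-04, -4.02212763e+01, -2.52269590e+01,  6.94464566e-02,
        3.52599286e-02, -1.33843741e-04]), 'tool_pos': array([188.18940977, 489.88888654, 260.1807058 ]), 'tcp_rot': array([-2.40837731e-04,  1.82384935e-01,  9.83227010e-01, -5.69772337e-04]), 'wrist_force': array([-0.76389217,  0.59151149,  0.16408092]), 'ft_torque': array([ 0.01138545, -0.00756926, -0.01550936]), 'width': 88.13342612486001}
top {'fx': 370.952, 'fy': 370.952, 'cx': 319.091, 'cy': 206.983, 'R': [[0.015, -1.0, 0.003], [-0.975, -0.015, -0.221], [0.221, 0.0, -0.975]], 't': [-83.394, 513.125, 1108.76]}
[ 257.13161559  -76.25669816 1194.8504353 ]
side {'fx': 479.16, 'fy': 479.16, 'cx': 319.768, 'cy': 201.995, 'R': [[0.818, -0.575, -0.01], [-0.441, -0.616, -0.653], [0.369, 0.539, -0.757]], 't': [-475.475, 224.458, 1214.395]}
[  39.86277118 -789.14526073 1061.54315862]
```

View pics/top0.png

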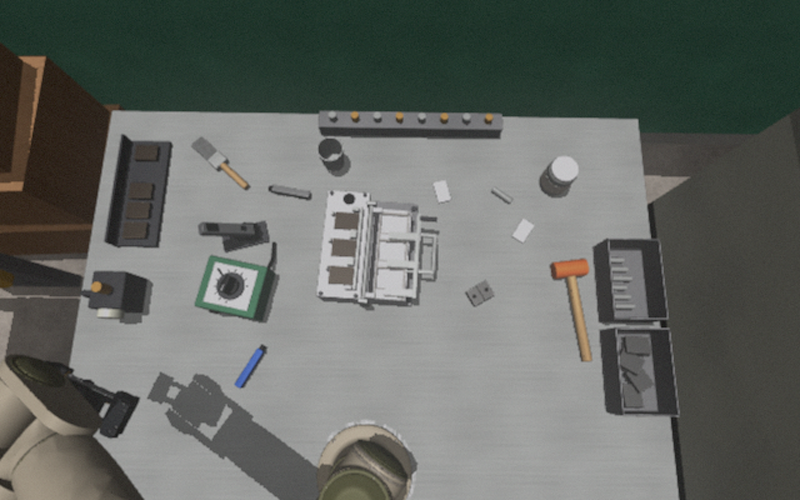

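View pics/side0.png

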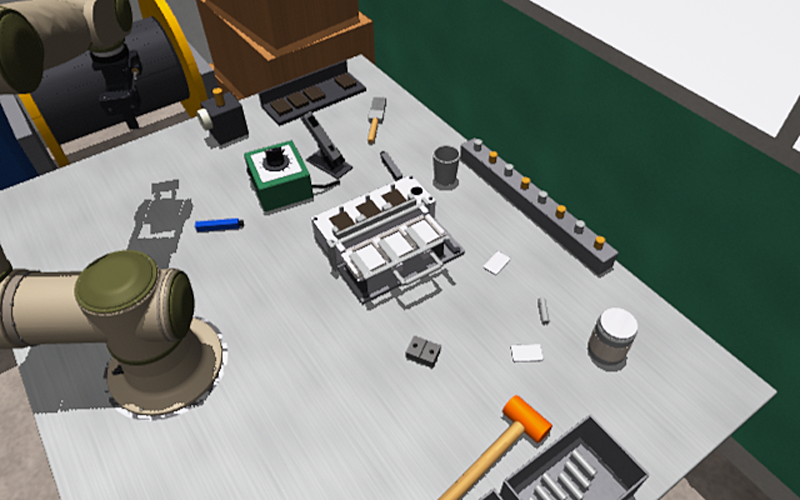

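Run:
```python
import cv2,numpy as np
t=cv2.imread('pics/full_top0.png');s=cv2.imread('pics/full_side0.png')
f=lambda im,b,k:cv2.resize(im[b[1]:b[3],b[0]:b[2]],None,fx=k,fy=k,interpolation=cv2.INTER_CUBIC)
cv2.imwrite('pics/c1.png',f(t,(245,140,405,260),5))
cv2.imwrite('pics/c2.png',np.vstack([f(t,(150,140,290,270),4)[:, :], np.zeros((1,560,3),np.uint8)]))
a=f(t,(470,250,550,340),5);b=f(s,(310,80,410,180),4.5)
cv2.imwrite('pics/c3.png',np.hstack([a,b]))
```

```text
(no output)
```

View pics/c1.png

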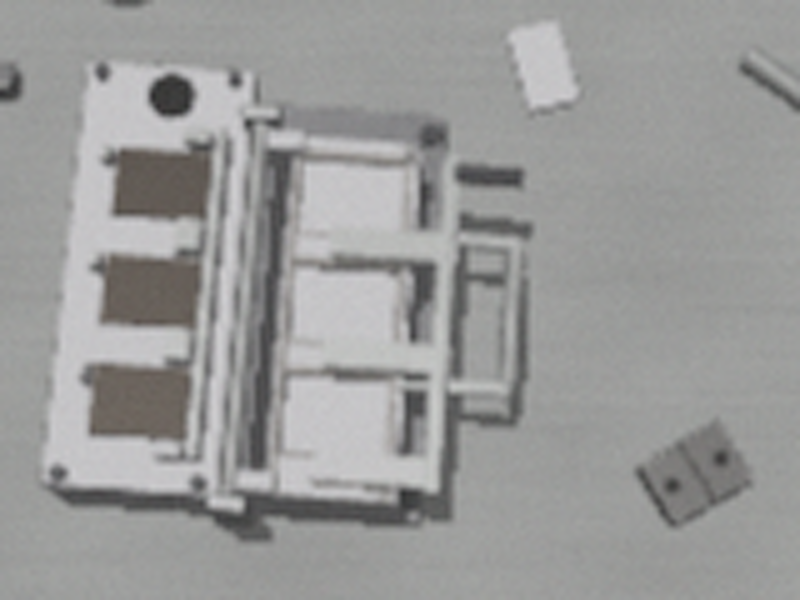

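View pics/c2.png

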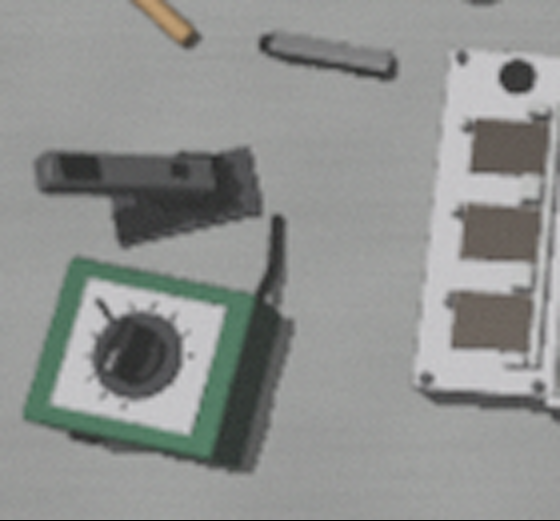

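Run:
```python
import cv2,numpy as np
s=cv2.imread('pics/full_side0.png');t=cv2.imread('pics/full_top0.png')
f=lambda im,b,k:cv2.resize(im[b[1]:b[3],b[0]:b[2]],None,fx=k,fy=k,interpolation=cv2.INTER_CUBIC)
a=f(s,(240,130,380,250),4); b=f(t,(470,250,550,340),480/90)[:480,:220]
cv2.imwrite('pics/c4.png',np.hstack([a,b]))
```

```text
(no output)
```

View pics/c4.png

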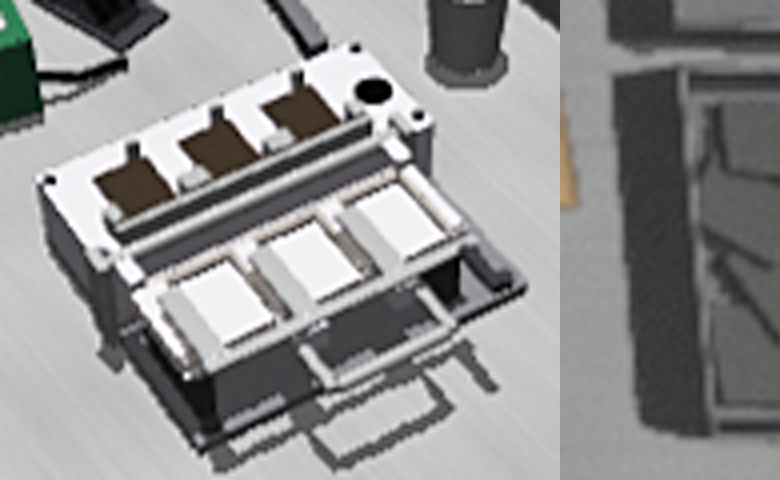

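```bash
cat > fit.py <<'E'
from h import *
from scipy.optimize import least_squares
c1=lambda u,v:(245+u/5,140+v/5); c4=lambda u,v:(240+u/4,130+v/4)
def fix(p,X):
    c,s=np.cos(p[2]),np.sin(p[2]); return [p[0]+c*X[0]-s*X[1],p[1]+s*X[0]+c*X[1],X[2]]
obs=[]
def res(p,out=False):
    h=p[3]
    O=[('top',c1(117.5,183),(70,60+h,74)),('top',c1(104.5,290),(0,60+h,74)),('top',c1(92.5,399.5),(-70,60+h,74)),
       ('top',c1(513,314),(0,-165,73)),('top',c1(522,177),(84,-166,92.5)),('top',c1(457,174),(84,-126,92.5)),
       ('side',c4(447,322),(47,-165,73)),('side',c4(327,382),(-47,-165,73))]
    return np.concatenate([w2px(c,fix(p,X))-np.array(u) for c,u,X in O])
r=least_squares(res,[450,50,-.1,28],x_scale=[100,100,.1,10],loss='soft_l1')
if __name__=='__main__':
    print(r.x,np.round(res(r.x).reshape(-1,2),1).tolist())
    p=r.x
    print('patch fix',[(lambda w:[(w[0]-p[0])*np.cos(p[2])+(w[1]-p[1])*np.sin(p[2]),-(w[0]-p[0])*np.sin(p[2])+(w[1]-p[1])*np.cos(p[2])])(w) for w in(px2w('top',*c1(172,95),71),px2w('side',*c4(374,91),71))], px2w('top',*c1(172,95),71))
    a=px2w('top',*c1(673,486),22);b=px2w('top',*c1(721,458),22);print('pad',(a+b)/2,np.arctan2(*(b-a)[1::-1]),np.linalg.norm(b-a))
    sa=px2w('side',408/1.25,348/1.25,22);sb=px2w('side',432/1.25,349/1.25,22);print('padside',sa,sb,(sa+sb)/2)
    for n,(u,v) in dict(TL=(75,256),TR=(255,295),BR=(212,460),BL=(22,420)).items(): print(n,px2w('top',150+u/4,140+v/4,80))
    print('dial',px2w('top',150+138/4,140+355/4,92))
    print('tail',px2w('top',150+42/4,140+172/4,130))
E
python3 fit.py
```

```text
[ 5.32925892e+02  3.19791302e+00 -5.06587636e-02  2.69165053e+01] [[-0.4, -0.3], [0.1, -0.2], [0.3, -0.0], [-0.8, 0.3], [-0.5, -0.0], [-0.4, -0.2], [0.1, 1.2], [0.4, 1.2]]
patch fix [[np.float64(130.99995851746894), np.float64(56.98620290424371)], [np.float64(132.27191118604784), np.float64(54.32646459754398)]] [666.6434096   53.47755159  71.        ]
pad [ 435.84253795 -285.37206477   22.        ] -1.0342329916118946 36.15305545627954
padside [ 413.9762461  -267.33361939   22.        ] [ 451.93667826 -297.20775845   22.        ] [ 432.95646218 -282.27068892   22.        ]
TL [511.58202893 387.85573653  80.        ]
TR [483.02103049 246.87448282  80.        ]
BR [356.69496035 269.28232568  80.        ]
BL [384.5040899  414.50700154  80.        ]
dial [433.28452998 327.66183968  92.        ]
tail [564.04105034 398.29737043 130.        ]
```

```bash
cat >> h.py <<'E'
def down(yaw):
    c,s=np.cos(yaw),np.sin(yaw); return Rn.from_matrix(np.array([[-s,c,0],[c,s,0],[0,0,-1.]]).T[[0,1,2]] if 0 else np.column_stack([(-s,c,0),(c,s,0),(0,0,-1)]))
FX=(532.9,3.2,-0.051)
def F(x,y,z):
    c,s=np.cos(FX[2]),np.sin(FX[2]); return np.array([FX[0]+c*x-s*y,FX[1]+s*x+c*y,z])
def st():
    s=monitor.state(); R=R_of(s['tcp_rot']).as_matrix(); print('t%.1f'%s['time'],'pos',np.round(s['tool_pos'],1),'yaw%.3f'%np.arctan2(R[1,1],R[0,1]),'z',np.round(R[:,2],3),'F',np.round(s['wrist_force'],1),'w%.1f'%s['width'],'j',np.round(s['joints'],2))
E
python3 -c "
from h import *
st();goto((435,-284,150),down(-1.034))"
```

```text
t0.1 pos [188.2 489.9 260.2] yaw1.204 z [-0.001 -0.001 -1.   ] F [-0.8  0.7  0.5] w88.3 j [ 0.98  0.31  1.5   0.    1.33 -0.22]
[-0.508  -0.6338  0.1108] [-5.0000e-02  6.0000e-02  1.2823e+02]
```

carry_out:
  increments:
    - {"tx": -0.508, "ty": -0.634, "tz": 0.03, "az": 128.2}
    - {"tx": -0.508, "ty": -0.634, "tz": 0.03, "az": 128.2}
    - {"tx": -0.508, "ty": -0.634, "tz": 0.03, "az": 128.2}
    - {"tx": -0.508, "ty": -0.634, "tz": 0.03, "az": 128.2}
    - {"tx": -0.508, "ty": -0.634, "tz": 0.03, "az": 128.2}
    - {"tx": -0.508, "ty": -0.634, "tz": 0.03, "az": 128.2}
    - {"tx": -0.508, "ty": -0.634, "tz": 0.03, "az": 128.2}
    - {"tx": -0.508, "ty": -0.634, "tz": 0.03, "az": 128.2}
    - {"tx": -0.508, "ty": -0.634, "tz": 0.03, "az": 128.2}
    - {"tx": -0.508, "ty": -0.634, "tz": 0.03, "az": 128.2}
    - {"tx": -0.508, "ty": -0.634, "tz": 0.03, "az": 128.2}
    - {"tx": -0.508, "ty": -0.634, "tz": 0.03, "az": 128.2}

```text
validation failed for argument at $.in...
```

```bash
python3 -c "
from h import *
st();goto((435,-284,130),down(-1.034))"
```

```text
t0.1 pos [188.2 489.9 260.2] yaw1.204 z [-0.001 -0.001 -1.   ] F [-0.8  0.7  0.5] w88.3 j [ 0.98  0.31  1.5   0.    1.33 -0.22]
[-0.508  -0.6338  0.1308] [-5.0000e-02  6.0000e-02  1.2823e+02]
```

carry_out:
  increments:
    - {"tx": -0.508, "ty": -0.634, "tz": 0.03, "ax": 0, "ay": 0, "az": 128.2, "gripper": 0.088}
    - {"tx": -0.508, "ty": -0.634, "tz": 0.03, "ax": 0, "ay": 0, "az": 128.2, "gripper": 0.088}
    - {"tx": -0.508, "ty": -0.634, "tz": 0.03, "ax": 0, "ay": 0, "az": 128.2, "gripper": 0.088}
    - {"tx": -0.508, "ty": -0.634, "tz": 0.03, "ax": 0, "ay": 0, "az": 128.2, "gripper": 0.088}
    - {"tx": -0.508, "ty": -0.634, "tz": 0.03, "ax": 0, "ay": 0, "az": 128.2, "gripper": 0.088}
    - {"tx": -0.508, "ty": -0.634, "tz": 0.03, "ax": 0, "ay": 0, "az": 128.2, "gripper": 0.088}
    - {"tx": -0.508, "ty": -0.634, "tz": 0.03, "ax": 0, "ay": 0, "az": 128.2, "gripper": 0.088}
    - {"tx": -0.508, "ty": -0.634, "tz": 0.03, "ax": 0, "ay": 0, "az": 128.2, "gripper": 0.088}
    - {"tx": -0.508, "ty": -0.634, "tz": 0.03, "ax": 0, "ay": 0, "az": 128.2, "gripper": 0.088}
    - {"tx": -0.508, "ty": -0.634, "tz": 0.03, "ax": 0, "ay": 0, "az": 128.2, "gripper": 0.088}
    - {"tx": -0.508, "ty": -0.634, "tz": 0.03, "ax": 0, "ay": 0, "az": 128.2, "gripper": 0.088}
    - {"tx": -0.508, "ty": -0.634, "tz": 0.03, "ax": 0, "ay": 0, "az": 128.2, "gripper": 0.088}

```text
time: 1.3
tool_pos: [370.4, -83.4, 238.5]
tcp_rot: [0.0, 0.885, 0.465, 0.0]
wrist_force: [0.7, 0.3, 0.0]
width: 88.0
```

```bash
python3 -c "
from h import *
st();goto((435,-284,130),down(-1.034))"
```

```text
t1.3 pos [370.4 -83.4 238.5] yaw-0.603 z [ 0.  0. -1.] F [0.7 0.3 0. ] w88.0 j [-0.53  0.01  1.92  0.    1.21  0.07]
[-0.1286  0.1669  0.1085] [ 1.000e-02 -1.000e-02  2.469e+01]
```

carry_out:
  increments:
    - {"tx": -0.129, "ty": 0.167, "tz": 0.108, "ax": 0, "ay": 0, "az": 24.7, "gripper": 0.088}
    - {"tx": -0.129, "ty": 0.167, "tz": 0.108, "ax": 0, "ay": 0, "az": 24.7, "gripper": 0.088}
    - {"tx": -0.129, "ty": 0.167, "tz": 0.108, "ax": 0, "ay": 0, "az": 24.7, "gripper": 0.088}
    - {"tx": -0.129, "ty": 0.167, "tz": 0.108, "ax": 0, "ay": 0, "az": 24.7, "gripper": 0.088}
    - {"tx": -0.129, "ty": 0.167, "tz": 0.108, "ax": 0, "ay": 0, "az": 24.7, "gripper": 0.088}
    - {"tx": -0.129, "ty": 0.167, "tz": 0.108, "ax": 0, "ay": 0, "az": 24.7, "gripper": 0.088}
    - {"tx": -0.129, "ty": 0.167, "tz": 0.108, "ax": 0, "ay": 0, "az": 24.7, "gripper": 0.088}
    - {"tx": -0.129, "ty": 0.167, "tz": 0.108, "ax": 0, "ay": 0, "az": 24.7, "gripper": 0.088}

```text
time: 2.1
tool_pos: [436.2, -280.8, 131.1]
tcp_rot: [0.0, 0.963, 0.269, 0.0]
wrist_force: [0.0, -0.7, 0.1]
width: 88.3
```

```bash
python3 -c "
from h import *
st();goto((435,-284,130),down(-1.034))
snap('side','s1',(250,200,410,320),5)"
```

```text
t2.1 pos [ 436.2 -280.8  131.1] yaw-1.026 z [ 0. -0. -1.] F [ 0.  -0.7  0.1] w88.3 j [-0.8   0.44  1.68  0.    1.02  0.23]
[-0.0027  0.0021  0.0011] [ 0.01 -0.01  0.44]
```

View pics/s1.png

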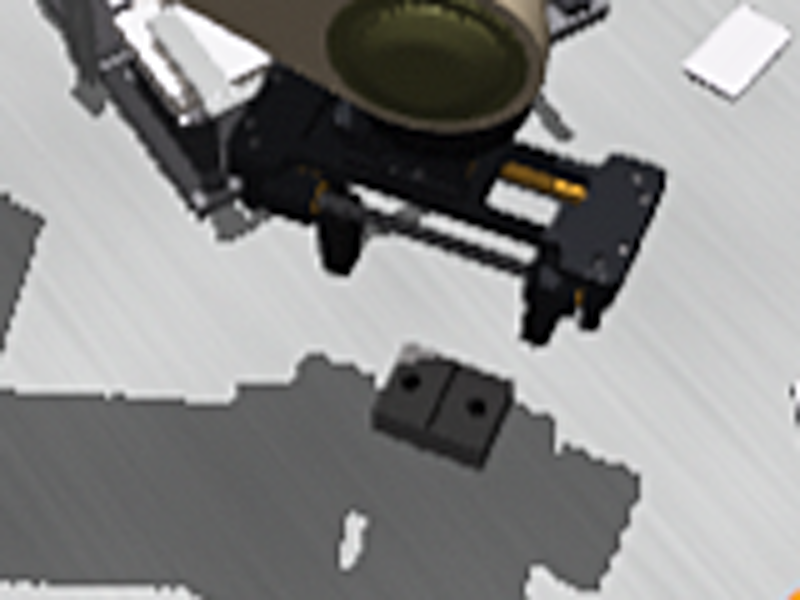

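```bash
python3 -c "
from h import *
a=px2w('side',331.8,276.2,22);b=px2w('side',345.4,281.4,22);print((a+b)/2,b-a,np.arctan2(*(b-a)[1::-1]),np.linalg.norm(b-a))
goto((435,-284,35),down(-1.034))"
```

```text
[ 438.26016791 -286.00574856   22.        ] [ 18.82816527 -32.01897141   0.        ] -1.0392236435178963 37.1445061601571
[-0.0028  0.002   0.0963] [ 0.04 -0.01  0.45]
```

carry_out:
  increments:
    - {"tx": -0.002, "ty": 0.0045, "tz": 0.04, "ax": 0, "ay": 0, "az": 0.4, "gripper": 0.088}
    - {"tx": -0.002, "ty": 0.0045, "tz": 0.06, "ax": 0, "ay": 0, "az": 0.4, "gripper": 0.088}
    - {"tx": -0.002, "ty": 0.0045, "tz": 0.07, "ax": 0, "ay": 0, "az": 0.4, "gripper": 0.088}
    - {"tx": -0.002, "ty": 0.0045, "tz": 0.07, "ax": 0, "ay": 0, "az": 0.4, "gripper": 0.088}
    - {"tx": -0.002, "ty": 0.0045, "tz": 0.07, "ax": 0, "ay": 0, "az": 0.4, "gripper": 0.088}

```text
time: 2.65
tool_pos: [437.4, -286.6, 61.8]
tcp_rot: [0.001, 0.964, 0.265, 0.0]
wrist_force: [-0.3, 0.5, -0.3]
width: 87.8
```

```bash
python3 -c "
from h import *
st();goto((437,-285.7,36),down(-1.037))"
```

```text
t2.6 pos [ 437.4 -286.6   61.8] yaw-1.034 z [ 0.001 -0.001 -1.   ] F [-0.3  0.5 -0.3] w87.8 j [-0.8   0.56  1.72  0.    0.87  0.23]
[ 0.0002 -0.001   0.0258] [ 0.1  -0.02  0.2 ]
```

carry_out:
  increments:
    - {"tx": 0, "ty": 0, "tz": 0.0255, "ax": 0, "ay": 0, "az": 0, "gripper": 0.088}
    - {"tx": 0, "ty": 0, "tz": 0.0255, "ax": 0, "ay": 0, "az": 0, "gripper": 0.088}
    - {"tx": 0, "ty": 0, "tz": 0.0255, "ax": 0, "ay": 0, "az": 0, "gripper": 0.05}
    - {"tx": 0, "ty": 0, "tz": 0.0255, "ax": 0, "ay": 0, "az": 0, "gripper": 0.05}
    - {"tx": 0, "ty": 0, "tz": 0.0255, "ax": 0, "ay": 0, "az": 0, "gripper": 0.05}
    - {"tx": 0, "ty": 0, "tz": 0.0255, "ax": 0, "ay": 0, "az": 0, "gripper": 0.05}
    - {"tx": 0, "ty": 0, "tz": 0.0255, "ax": 0, "ay": 0, "az": 0, "gripper": 0.05}

```text
time: 3.35
tool_pos: [437.0, -286.5, 35.7]
tcp_rot: [0.0, 0.964, 0.265, 0.0]
wrist_force: [-2.0, 2.2, 5.7]
width: 59.4
```

```bash
python3 -c "
from h import *
st();print(F(0,-60,67));p=F(0,-60,160);goto(p,down(FX[2]-np.pi/2));goto(p,down(FX[2]+np.pi/2))"
```

```text
t3.4 pos [ 437.  -286.5   35.7] yaw-1.034 z [ 0. -0. -1.] F [-2.   2.2  5.7] w59.4 j [-0.8   0.6   1.73  0.    0.81  0.23]
[529.84132634 -56.72198691  67.        ]
[ 0.1973 -0.15   -0.1243] [ 1.000e-02 -1.000e-02  3.368e+01]
[ 0.1973 -0.15   -0.1243] [ 1.0000e-02  1.0000e-02 -1.4632e+02]
```

carry_out:
  increments:
    - {"tx": 0, "ty": 0, "tz": -0.03, "ax": 0, "ay": 0, "az": 0, "gripper": 0.05}
    - {"tx": 0, "ty": 0, "tz": -0.07, "ax": 0, "ay": 0, "az": 0, "gripper": 0.05}
    - {"tx": 0.02, "ty": -0.015, "tz": -0.105, "ax": 0, "ay": 0, "az": 4, "gripper": 0.05}
    - {"tx": 0.05, "ty": -0.038, "tz": -0.124, "ax": 0, "ay": 0, "az": 9, "gripper": 0.05}
    - {"tx": 0.08, "ty": -0.061, "tz": -0.124, "ax": 0, "ay": 0, "az": 14, "gripper": 0.05}
    - {"tx": 0.11, "ty": -0.084, "tz": -0.124, "ax": 0, "ay": 0, "az": 20, "gripper": 0.05}
    - {"tx": 0.14, "ty": -0.106, "tz": -0.124, "ax": 0, "ay": 0, "az": 26, "gripper": 0.05}
    - {"tx": 0.17, "ty": -0.129, "tz": -0.124, "ax": 0, "ay": 0, "az": 31, "gripper": 0.05}
    - {"tx": 0.19, "ty": -0.145, "tz": -0.124, "ax": 0, "ay": 0, "az": 33.7, "gripper": 0.05}
    - {"tx": 0.1973, "ty": -0.15, "tz": -0.124, "ax": 0, "ay": 0, "az": 33.7, "gripper": 0.05}
    - {"tx": 0.1973, "ty": -0.15, "tz": -0.124, "ax": 0, "ay": 0, "az": 33.7, "gripper": 0.05}
    - {"tx": 0.1973, "ty": -0.15, "tz": -0.124, "ax": 0, "ay": 0, "az": 33.7, "gripper": 0.05}

```text
time: 4.55
tool_pos: [529.5, -57.6, 158.9]
tcp_rot: [0.0, 1.0, -0.026, -0.0]
wrist_force: [1.1, -0.1, -3.1]
width: 59.4
```

```bash
python3 -c "
from h import *
st();goto(F(0,-60,105.5),down(FX[2]-np.pi/2))"
```

```text
t4.5 pos [529.5 -57.6 158.9] yaw-1.622 z [-0. -0. -1.] F [ 1.1 -0.1 -3.1] w59.4 j [-0.33  0.43  1.61 -0.    1.1   1.29]
[ 0.0004 -0.0009  0.0534] [ 0.01  0.02 -0.01]
```

carry_out:
  increments:
    - {"tx": 0, "ty": -0.001, "tz": 0.02, "ax": 0, "ay": 0, "az": 0, "gripper": 0.05}
    - {"tx": 0, "ty": -0.001, "tz": 0.035, "ax": 0, "ay": 0, "az": 0, "gripper": 0.05}
    - {"tx": 0, "ty": -0.001, "tz": 0.045, "ax": 0, "ay": 0, "az": 0, "gripper": 0.05}
    - {"tx": 0, "ty": -0.001, "tz": 0.05, "ax": 0, "ay": 0, "az": 0, "gripper": 0.05}
    - {"tx": 0, "ty": -0.001, "tz": 0.053, "ax": 0, "ay": 0, "az": 0, "gripper": 0.05}
    - {"tx": 0, "ty": -0.001, "tz": 0.055, "ax": 0, "ay": 0, "az": 0, "gripper": 0.05}
    - {"tx": 0, "ty": -0.001, "tz": 0.055, "ax": 0, "ay": 0, "az": 0, "gripper": 0.05}

```text
time: 5.25
tool_pos: [529.9, -55.9, 104.3]
tcp_rot: [0.0, 1.0, -0.026, 0.0]
wrist_force: [-0.3, 1.1, -2.8]
width: 59.4
```

```bash
python3 -c "
from h import *
st();goto(F(0,-60,103),down(FX[2]-np.pi/2))"
```

```text
t5.2 pos [529.9 -55.9 104.3] yaw-1.622 z [ 0. -0. -1.] F [-0.3  1.1 -2.8] w59.4 j [-0.33  0.51  1.66 -0.    0.98  1.3 ]
[-0.      0.0008  0.0013] [ 0.01 -0.02 -0.03]
```

carry_out:
  increments:
    - {"tx": 0, "ty": 0.0005, "tz": 0.001, "ax": 0, "ay": 0, "az": 0, "gripper": 0.05}
    - {"tx": 0, "ty": 0.0005, "tz": 0.001, "ax": 0, "ay": 0, "az": 0, "gripper": 0.067}
    - {"tx": 0, "ty": 0.0005, "tz": 0.001, "ax": 0, "ay": 0, "az": 0, "gripper": 0.067}
    - {"tx": 0, "ty": 0.0005, "tz": 0.001, "ax": 0, "ay": 0, "az": 0, "gripper": 0.067}
    - {"tx": 0, "ty": 0.0005, "tz": 0.001, "ax": 0, "ay": 0, "az": 0, "gripper": 0.067}
    - {"tx": 0, "ty": 0.0005, "tz": -0.02, "ax": 0, "ay": 0, "az": 0, "gripper": 0.067}
    - {"tx": 0, "ty": 0.0005, "tz": -0.06, "ax": 0, "ay": 0, "az": 0, "gripper": 0.067}
    - {"tx": 0, "ty": 0.0005, "tz": -0.08, "ax": 0, "ay": 0, "az": 0, "gripper": 0.067}
    - {"tx": 0, "ty": 0.0005, "tz": -0.08, "ax": 0, "ay": 0, "az": 0, "gripper": 0.067}

```text
time: 6.15
tool_pos: [530.9, -56.6, 186.9]
tcp_rot: [0.001, 1.0, -0.026, 0.003]
wrist_force: [1.4, 0.0, -0.7]
width: 67.5
```

```bash
python3 -c "
from h import *
st();p=F(84,-150,180);goto(p,down(FX[2]));goto(p,down(FX[2]+np.pi))
snap('side','s2',(240,130,400,250),5)"
```

```text
t6.2 pos [530.9 -56.6 186.9] yaw-1.622 z [ 0.005 -0.002 -1.   ] F [ 1.4  0.  -0.7] w67.5 j [-0.33  0.4   1.58 -0.    1.16  1.3 ]
[0.083  0.0902 0.0075] [  0.32  -0.18 -90.02]
[0.083  0.0902 0.0075] [-0.18 -0.32 89.98]
```

View pics/s2.png

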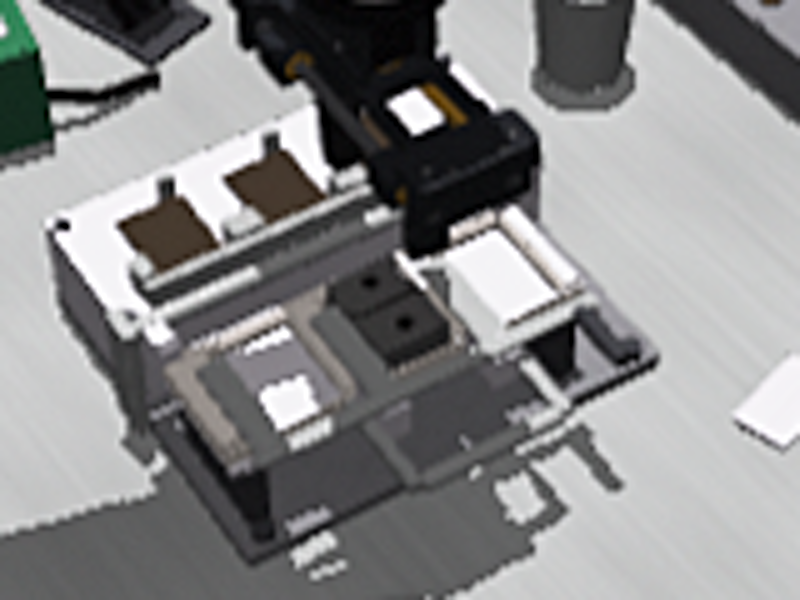

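carry_out:
  increments:
    - {"tx": 0.02, "ty": 0.02, "tz": 0, "ax": 0, "ay": 0, "az": -8.5, "gripper": 0.03}
    - {"tx": 0.04, "ty": 0.04, "tz": 0, "ax": 0, "ay": 0, "az": -17, "gripper": 0.03}
    - {"tx": 0.06, "ty": 0.06, "tz": 0, "ax": 0, "ay": 0, "az": -25, "gripper": 0.03}
    - {"tx": 0.08, "ty": 0.08, "tz": 0.0, "ax": 0, "ay": 0, "az": -34, "gripper": 0.03}
    - {"tx": 0.083, "ty": 0.09, "tz": 0.007, "ax": 0, "ay": 0, "az": -90, "gripper": 0.03}
    - {"tx": 0.083, "ty": 0.09, "tz": 0.007, "ax": 0, "ay": 0, "az": -90, "gripper": 0.03}
    - {"tx": 0.083, "ty": 0.09, "tz": 0.007, "ax": 0, "ay": 0, "az": -90, "gripper": 0.03}
    - {"tx": 0.083, "ty": 0.09, "tz": 0.007, "ax": 0, "ay": 0, "az": -90, "gripper": 0.03}
    - {"tx": 0.083, "ty": 0.09, "tz": 0.007, "ax": 0, "ay": 0, "az": -90, "gripper": 0.03}
    - {"tx": 0.083, "ty": 0.09, "tz": 0.007, "ax": 0, "ay": 0, "az": -90, "gripper": 0.03}
    - {"tx": 0.083, "ty": 0.09, "tz": 0.007, "ax": 0, "ay": 0, "az": -90, "gripper": 0.03}
    - {"tx": 0.083, "ty": 0.09, "tz": 0.007, "ax": 0, "ay": 0, "az": -90, "gripper": 0.03}

```text
time: 7.4
tool_pos: [607.6, -150.2, 175.3]
tcp_rot: [-0.001, 0.725, 0.689, -0.001]
wrist_force: [0.4, 0.7, 0.5]
width: 30.1
```

```bash
python3 -c "
from h import *
st();p=F(84,-150,104);goto(p,down(FX[2]))"
```

```text
t7.4 pos [ 607.6 -150.2  175.3] yaw-0.051 z [-0.002  0.001 -1.   ] F [0.4 0.7 0.5] w30.1 j [-0.43  0.61  1.28 -0.    1.26 -0.38]
[-0.0007  0.0018  0.0713] [-0.14 -0.06  0.01]
```

carry_out:
  increments:
    - {"tx": -0.0005, "ty": 0.001, "tz": 0.03, "ax": 0, "ay": 0, "az": 0, "gripper": 0.03}
    - {"tx": -0.0005, "ty": 0.001, "tz": 0.05, "ax": 0, "ay": 0, "az": 0, "gripper": 0.03}
    - {"tx": -0.0005, "ty": 0.001, "tz": 0.065, "ax": 0, "ay": 0, "az": 0, "gripper": 0.03}
    - {"tx": -0.0005, "ty": 0.001, "tz": 0.071, "ax": 0, "ay": 0, "az": 0, "gripper": 0.03}
    - {"tx": -0.0005, "ty": 0.001, "tz": 0.071, "ax": 0, "ay": 0, "az": 0, "gripper": 0.03}
    - {"tx": -0.0005, "ty": 0.001, "tz": 0.071, "ax": 0, "ay": 0, "az": 0, "gripper": 0.004}
    - {"tx": -0.0005, "ty": 0.001, "tz": 0.071, "ax": 0, "ay": 0, "az": 0, "gripper": 0.004}
    - {"tx": -0.0005, "ty": 0.001, "tz": 0.071, "ax": 0, "ay": 0, "az": 0, "gripper": 0.004}
    - {"tx": -0.0005, "ty": 0.001, "tz": 0.071, "ax": 0, "ay": 0, "az": 0, "gripper": 0.004}

```text
time: 8.3
tool_pos: [610.0, -151.1, 107.0]
tcp_rot: [0.001, 0.725, 0.689, 0.001]
wrist_force: [6.0, -0.9, 1.0]
width: 11.1
```

```bash
python3 -c "
from h import *
st();p=F(84,-150,104);goto(p,down(FX[2]))"
```

```text
t8.3 pos [ 610.  -151.1  107. ] yaw-0.052 z [ 0.003 -0.001 -1.   ] F [ 6.  -0.9  1. ] w11.1 j [-0.43  0.68  1.34  0.    1.11 -0.38]
[ 0.0002 -0.0008  0.003 ] [ 0.19  0.04 -0.04]
```

carry_out:
  increments:
    - {"tx": 0, "ty": 0.006, "tz": 0, "ax": 0, "ay": 0, "az": 0, "gripper": 0.004}
    - {"tx": 0, "ty": 0.012, "tz": 0, "ax": 0, "ay": 0, "az": 0, "gripper": 0.004}
    - {"tx": 0, "ty": 0.018, "tz": 0, "ax": 0, "ay": 0, "az": 0, "gripper": 0.004}
    - {"tx": 0, "ty": 0.024, "tz": 0, "ax": 0, "ay": 0, "az": 0, "gripper": 0.004}
    - {"tx": 0, "ty": 0.029, "tz": 0, "ax": 0, "ay": 0, "az": 0, "gripper": 0.004}
    - {"tx": 0, "ty": 0.0315, "tz": 0, "ax": 0, "ay": 0, "az": 0, "gripper": 0.004}
    - {"tx": 0, "ty": 0.0315, "tz": 0, "ax": 0, "ay": 0, "az": 0, "gripper": 0.004}
    - {"tx": 0, "ty": 0.0315, "tz": 0, "ax": 0, "ay": 0, "az": 0, "gripper": 0.004}

```text
time: 9.1
tool_pos: [641.3, -152.9, 106.9]
tcp_rot: [0.001, 0.725, 0.689, 0.0]
wrist_force: [1.9, -1.4, 3.8]
width: 10.8
```

```bash
python3 -c "
from h import *
st();p=F(116,-150,104);goto(p,down(FX[2]))"
```

```text
t9.1 pos [ 641.3 -152.9  106.9] yaw-0.051 z [ 0.002 -0.001 -1.   ] F [ 1.9 -1.4  3.8] w10.8 j [-0.41  0.75  1.23 -0.    1.17 -0.36]
[ 0.0004 -0.0002  0.0029] [ 0.1   0.05 -0.03]
```

carry_out:
  increments:
    - {"tx": 0, "ty": 0.001, "tz": 0, "ax": 0, "ay": 0, "az": 0, "gripper": 0.004}
    - {"tx": 0, "ty": 0.002, "tz": 0, "ax": 0, "ay": 0, "az": 0, "gripper": 0.004}
    - {"tx": 0, "ty": 0.002, "tz": 0, "ax": 0, "ay": 0, "az": 0, "gripper": 0.004}

```text
time: 9.4
tool_pos: [642.2, -153.0, 106.8]
tcp_rot: [-0.0, 0.725, 0.689, -0.001]
wrist_force: [-6.2, -0.2, 9.3]
width: 10.7
```

carry_out:
  increments:
    - {"tx": 0, "ty": 0, "tz": 0, "ax": 0, "ay": 0, "az": 0, "gripper": 0.028}
    - {"tx": 0, "ty": 0, "tz": 0, "ax": 0, "ay": 0, "az": 0, "gripper": 0.028}
    - {"tx": 0, "ty": 0, "tz": 0, "ax": 0, "ay": 0, "az": 0, "gripper": 0.028}
    - {"tx": 0, "ty": 0, "tz": -0.03, "ax": 0, "ay": 0, "az": 0, "gripper": 0.028}
    - {"tx": 0, "ty": 0, "tz": -0.07, "ax": 0, "ay": 0, "az": 0, "gripper": 0.028}
    - {"tx": 0, "ty": 0, "tz": -0.07, "ax": 0, "ay": 0, "az": 0, "gripper": 0.028}

```text
time: 10.0
tool_pos: [644.2, -153.3, 181.6]
tcp_rot: [0.004, 0.725, 0.689, 0.002]
wrist_force: [0.5, -0.0, 0.7]
width: 27.9
```

```bash
python3 -c "
from h import *
st();p=F(0,-165,150);goto(p,down(FX[2]-np.pi/2))
snap('top','t3',(285,150,365,250),6)
snap('side','s3',(240,130,380,250),4.5)
a=cv2.imread('pics/t3.png');b=cv2.imread('pics/s3.png');b=b[:540];a=cv2.resize(a,(432,540));cv2.imwrite('pics/b3.png',cv2.resize(np.hstack([a,b]),None,fx=.75,fy=.75))"
```

```text
t10.0 pos [ 644.2 -153.3  181.6] yaw-0.051 z [ 0.008 -0.004 -1.   ] F [ 0.5 -0.   0.7] w27.9 j [-0.41  0.68  1.15  0.    1.31 -0.36]
[-0.0144 -0.1194  0.0306] [ 0.52 -0.24 89.98]
```

View pics/b3.png

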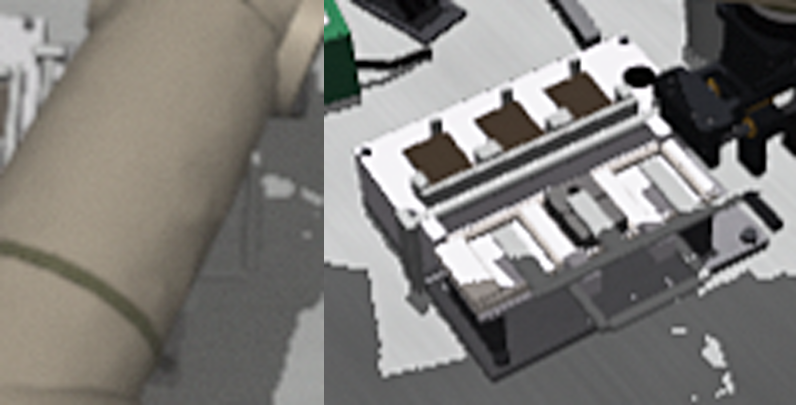

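carry_out:
  increments:
    - {"tx": -0.003, "ty": -0.025, "tz": 0.0, "ax": 0, "ay": 0, "az": 8.5, "gripper": 0.024}
    - {"tx": -0.006, "ty": -0.06, "tz": 0.0, "ax": 0, "ay": 0, "az": 17, "gripper": 0.024}
    - {"tx": -0.01, "ty": -0.09, "tz": 0.01, "ax": 0, "ay": 0, "az": 25, "gripper": 0.024}
    - {"tx": -0.0144, "ty": -0.1195, "tz": 0.03, "ax": 0, "ay": 0, "az": 90, "gripper": 0.024}
    - {"tx": -0.0144, "ty": -0.1195, "tz": 0.03, "ax": 0, "ay": 0, "az": 90, "gripper": 0.024}
    - {"tx": -0.0144, "ty": -0.1195, "tz": 0.03, "ax": 0, "ay": 0, "az": 90, "gripper": 0.024}
    - {"tx": -0.0144, "ty": -0.1195, "tz": 0.03, "ax": 0, "ay": 0, "az": 90, "gripper": 0.024}
    - {"tx": -0.0144, "ty": -0.1195, "tz": 0.03, "ax": 0, "ay": 0, "az": 90, "gripper": 0.024}
    - {"tx": -0.0144, "ty": -0.1195, "tz": 0.03, "ax": 0, "ay": 0, "az": 90, "gripper": 0.024}
    - {"tx": -0.0144, "ty": -0.1195, "tz": 0.03, "ax": 0, "ay": 0, "az": 90, "gripper": 0.024}
    - {"tx": -0.0144, "ty": -0.1195, "tz": 0.03, "ax": 0, "ay": 0, "az": 90, "gripper": 0.024}
    - {"tx": -0.0144, "ty": -0.1195, "tz": 0.03, "ax": 0, "ay": 0, "az": 90, "gripper": 0.024}

```text
time: 11.3
tool_pos: [521.8, -160.6, 144.8]
tcp_rot: [-0.001, 1.0, -0.026, -0.001]
wrist_force: [0.0, 0.5, 0.2]
width: 24.0
```

```bash
python3 -c "
from h import *
st();p=F(0,-165,79);goto(p,down(FX[2]-np.pi/2))"
```

```text
t11.3 pos [ 521.8 -160.6  144.8] yaw-1.623 z [-0.002  0.001 -1.   ] F [0.  0.5 0.2] w24.0 j [-0.51  0.48  1.58 -0.    1.09  1.11]
[0.0029 0.0009 0.0657] [-0.06  0.13 -0.06]
```

carry_out:
  increments:
    - {"tx": 0.003, "ty": 0.001, "tz": 0.03, "ax": 0, "ay": 0, "az": 0, "gripper": 0.024}
    - {"tx": 0.003, "ty": 0.001, "tz": 0.05, "ax": 0, "ay": 0, "az": 0, "gripper": 0.024}
    - {"tx": 0.003, "ty": 0.001, "tz": 0.06, "ax": 0, "ay": 0, "az": 0, "gripper": 0.024}
    - {"tx": 0.003, "ty": 0.001, "tz": 0.066, "ax": 0, "ay": 0, "az": 0, "gripper": 0.024}
    - {"tx": 0.003, "ty": 0.001, "tz": 0.066, "ax": 0, "ay": 0, "az": 0, "gripper": 0.024}
    - {"tx": 0.003, "ty": 0.001, "tz": 0.066, "ax": 0, "ay": 0, "az": 0, "gripper": 0.024}
    - {"tx": 0.003, "ty": 0.001, "tz": 0.066, "ax": 0, "ay": 0, "az": 0, "gripper": 0.004}
    - {"tx": 0.003, "ty": 0.001, "tz": 0.066, "ax": 0, "ay": 0, "az": 0, "gripper": 0.004}
    - {"tx": 0.003, "ty": 0.001, "tz": 0.066, "ax": 0, "ay": 0, "az": 0, "gripper": 0.004}
    - {"tx": 0.003, "ty": 0.001, "tz": 0.066, "ax": 0, "ay": 0, "az": 0, "gripper": 0.004}

```text
time: 12.3
tool_pos: [525.6, -161.8, 80.7]
tcp_rot: [-0.0, 1.0, -0.026, 0.0]
wrist_force: [0.7, 4.7, 5.8]
width: 10.7
```

```bash
cat > arc.py <<'E'
from h import *
# print rows (ty,tz) relative to arc start: tool y=-fixture y, tool z=-z. arc centre given by handle offset
def arc(a0,a1,n,sgn=1):
    r=np.hypot(165,12);b=np.arctan2(12,165)
    th=np.linspace(a0,a1,n+1)[1:]
    f=lambda t:np.array([-r*np.cos(t-b),r*np.sin(t-b)]) # y,z rel hinge at plate angle t
    o=f(a0)
    for t in th:
        d=f(t)-o; print('%.2f'%t,np.round([-d[0]/1000,-d[1]/1000],4))
import sys
st(); arc(float(sys.argv[1]),float(sys.argv[2]),int(sys.argv[3]))
E
python3 arc.py 0 3.1416 33
```

```text
t12.3 pos [ 525.6 -161.8   80.7] yaw-1.622 z [ 0.001  0.    -1.   ] F [0.7 4.7 5.8] w10.7 j [-0.51  0.57  1.62  0.    0.95  1.11]
0.10 [ 0.0004 -0.0157]
0.19 [-0.0007 -0.0314]
0.29 [-0.0033 -0.047 ]
0.38 [-0.0074 -0.0622]
0.48 [-0.0128 -0.0769]
0.57 [-0.0197 -0.0911]
0.67 [-0.0279 -0.1046]
0.76 [-0.0373 -0.1172]
0.86 [-0.0479 -0.1288]
0.95 [-0.0595 -0.1394]
1.05 [-0.0721 -0.1489]
1.14 [-0.0855 -0.1571]
1.24 [-0.0997 -0.164 ]
1.33 [-0.1144 -0.1695]
1.43 [-0.1296 -0.1736]
1.52 [-0.1452 -0.1762]
1.62 [-0.1609 -0.1774]
1.71 [-0.1766 -0.177 ]
1.81 [-0.1922 -0.1752]
1.90 [-0.2076 -0.1718]
2.00 [-0.2226 -0.1671]
2.09 [-0.2371 -0.1609]
2.19 [-0.2509 -0.1534]
2.28 [-0.264  -0.1446]
2.38 [-0.2761 -0.1345]
2.48 [-0.2873 -0.1234]
2.57 [-0.2973 -0.1113]
2.67 [-0.3062 -0.0983]
2.76 [-0.3137 -0.0845]
2.86 [-0.3199 -0.07  ]
2.95 [-0.3247 -0.055 ]
3.05 [-0.3281 -0.0396]
3.14 [-0.33  -0.024]
```

carry_out:
  increments:
    - {"tx": 0, "ty": 0.0004, "tz": -0.0157, "ax": 0, "ay": 0, "az": 0, "gripper": 0.004}
    - {"tx": 0, "ty": -0.0007, "tz": -0.0314, "ax": 0, "ay": 0, "az": 0, "gripper": 0.004}
    - {"tx": 0, "ty": -0.0033, "tz": -0.047, "ax": 0, "ay": 0, "az": 0, "gripper": 0.004}
    - {"tx": 0, "ty": -0.0074, "tz": -0.0622, "ax": 0, "ay": 0, "az": 0, "gripper": 0.004}
    - {"tx": 0, "ty": -0.0128, "tz": -0.0769, "ax": 0, "ay": 0, "az": 0, "gripper": 0.004}
    - {"tx": 0, "ty": -0.0197, "tz": -0.0911, "ax": 0, "ay": 0, "az": 0, "gripper": 0.004}
    - {"tx": 0, "ty": -0.0279, "tz": -0.1046, "ax": 0, "ay": 0, "az": 0, "gripper": 0.004}
    - {"tx": 0, "ty": -0.0279, "tz": -0.1046, "ax": 0, "ay": 0, "az": 0, "gripper": 0.004}

```text
time: 13.1
tool_pos: [527.1, -135.4, 186.4]
tcp_rot: [0.002, 1.0, -0.025, 0.001]
wrist_force: [-0.9, -10.2, 0.6]
width: 11.1
```

```bash
cat >> h.py <<'E'
def fx():
    s=monitor.state();d=s['tool_pos']-np.array([FX[0],FX[1],0]);c,sn=np.cos(FX[2]),np.sin(FX[2])
    x,y,z=c*d[0]+sn*d[1],-sn*d[0]+c*d[1],d[2]; print('fixture coords',np.round([x,y,z],1),'handle r',np.hypot(y,z-6-85))
E
python3 -c "
from h import *
st();fx()"
```

```text
t13.1 pos [ 527.1 -135.4  186.4] yaw-1.622 z [ 0.002 -0.005 -1.   ] F [ -0.9 -10.2   0.6] w11.1 j [-0.47  0.42  1.55 -0.    1.17  1.16]
fixture coords [   1.3 -138.7  186.4] handle r 168.32844081292532
```

carry_out:
  increments:
    - {"tx": 0, "ty": -0.0094, "tz": -0.0126, "ax": 0, "ay": 0, "az": 0, "gripper": 0.004}
    - {"tx": 0, "ty": -0.02, "tz": -0.0242, "ax": 0, "ay": 0, "az": 0, "gripper": 0.004}
    - {"tx": 0, "ty": -0.0316, "tz": -0.0348, "ax": 0, "ay": 0, "az": 0, "gripper": 0.004}
    - {"tx": 0, "ty": -0.0442, "tz": -0.0443, "ax": 0, "ay": 0, "az": 0, "gripper": 0.004}
    - {"tx": 0, "ty": -0.0576, "tz": -0.0525, "ax": 0, "ay": 0, "az": 0, "gripper": 0.004}
    - {"tx": 0, "ty": -0.0718, "tz": -0.0594, "ax": 0, "ay": 0, "az": 0, "gripper": 0.004}
    - {"tx": 0, "ty": -0.0865, "tz": -0.0649, "ax": 0, "ay": 0, "az": 0, "gripper": 0.004}
    - {"tx": 0, "ty": -0.1017, "tz": -0.069, "ax": 0, "ay": 0, "az": 0, "gripper": 0.004}
    - {"tx": 0, "ty": -0.1173, "tz": -0.0716, "ax": 0, "ay": 0, "az": 0, "gripper": 0.004}
    - {"tx": 0, "ty": -0.133, "tz": -0.0728, "ax": 0, "ay": 0, "az": 0, "gripper": 0.004}
    - {"tx": 0, "ty": -0.1487, "tz": -0.0724, "ax": 0, "ay": 0, "az": 0, "gripper": 0.004}
    - {"tx": 0, "ty": -0.1643, "tz": -0.0706, "ax": 0, "ay": 0, "az": 0, "gripper": 0.004}

```text
time: 14.3
tool_pos: [536.5, 29.7, 256.9]
tcp_rot: [0.001, 1.0, -0.026, 0.003]
wrist_force: [7.6, -0.6, 1.2]
width: 11.2
```

```bash
python3 -c "
from h import *
viewer.get_image('top');st();fx()"
```

```text
t14.3 pos [536.6  31.7 256.4] yaw-1.621 z [ 0.006 -0.001 -1.   ] F [5.9 3.1 8.1] w11.0 j [-0.16  0.34  1.47  0.    1.32  1.46]
fixture coords [  2.3  28.6 256.4] handle r 167.87846612869814
```

carry_out:
  increments:
    - {"tx": 0, "ty": -0.0154, "tz": 0.0034, "ax": 0, "ay": 0, "az": 0, "gripper": 0.004}
    - {"tx": 0, "ty": -0.0304, "tz": 0.0081, "ax": 0, "ay": 0, "az": 0, "gripper": 0.004}
    - {"tx": 0, "ty": -0.0449, "tz": 0.0143, "ax": 0, "ay": 0, "az": 0, "gripper": 0.004}
    - {"tx": 0, "ty": -0.0587, "tz": 0.0218, "ax": 0, "ay": 0, "az": 0, "gripper": 0.004}
    - {"tx": 0, "ty": -0.0718, "tz": 0.0306, "ax": 0, "ay": 0, "az": 0, "gripper": 0.004}
    - {"tx": 0, "ty": -0.0839, "tz": 0.0407, "ax": 0, "ay": 0, "az": 0, "gripper": 0.004}
    - {"tx": 0, "ty": -0.0951, "tz": 0.0518, "ax": 0, "ay": 0, "az": 0, "gripper": 0.004}
    - {"tx": 0, "ty": -0.1051, "tz": 0.0639, "ax": 0, "ay": 0, "az": 0, "gripper": 0.004}
    - {"tx": 0, "ty": -0.114, "tz": 0.0769, "ax": 0, "ay": 0, "az": 0, "gripper": 0.004}
    - {"tx": 0, "ty": -0.1215, "tz": 0.0907, "ax": 0, "ay": 0, "az": 0, "gripper": 0.004}
    - {"tx": 0, "ty": -0.1277, "tz": 0.1052, "ax": 0, "ay": 0, "az": 0, "gripper": 0.004}
    - {"tx": 0, "ty": -0.1277, "tz": 0.1052, "ax": 0, "ay": 0, "az": 0, "gripper": 0.004}

```text
time: 15.55
tool_pos: [542.8, 158.0, 148.7]
tcp_rot: [-0.0, 1.0, -0.026, 0.001]
wrist_force: [7.3, 2.4, -1.6]
width: 10.9
```

```bash
python3 -c "
from h import *
viewer.get_image('top');st();fx()"
```

```text
t15.6 pos [542.8 157.7 149.4] yaw-1.622 z [ 0.003  0.    -1.   ] F [ 6.8  2.3 -2.6] w10.7 j [0.08 0.51 1.52 0.   1.11 1.7 ]
fixture coords [  2.  154.8 149.4] handle r 165.48979394794776
```

carry_out:
  increments:
    - {"tx": 0, "ty": -0.0028, "tz": 0.0075, "ax": 0, "ay": 0, "az": 0, "gripper": 0.004}
    - {"tx": 0, "ty": -0.0048, "tz": 0.015, "ax": 0, "ay": 0, "az": 0, "gripper": 0.004}
    - {"tx": 0, "ty": -0.0066, "tz": 0.0225, "ax": 0, "ay": 0, "az": 0, "gripper": 0.004}
    - {"tx": 0, "ty": -0.0082, "tz": 0.0304, "ax": 0, "ay": 0, "az": 0, "gripper": 0.004}
    - {"tx": 0, "ty": -0.0092, "tz": 0.037, "ax": 0, "ay": 0, "az": 0, "gripper": 0.004}
    - {"tx": 0, "ty": -0.01, "tz": 0.042, "ax": 0, "ay": 0, "az": 0, "gripper": 0.004}
    - {"tx": 0, "ty": -0.01, "tz": 0.0455, "ax": 0, "ay": 0, "az": 0, "gripper": 0.004}
    - {"tx": 0, "ty": -0.01, "tz": 0.0455, "ax": 0, "ay": 0, "az": 0, "gripper": 0.004}
    - {"tx": 0, "ty": -0.01, "tz": 0.0455, "ax": 0, "ay": 0, "az": 0, "gripper": 0.004}

```text
time: 16.5
tool_pos: [543.2, 167.6, 104.2]
tcp_rot: [-0.0, 1.0, -0.026, 0.001]
wrist_force: [7.1, 3.8, -3.1]
width: 11.2
```

```bash
python3 -c "
from h import *
viewer.get_image('top');st();fx()"
```

```text
t16.6 pos [543.2 167.6 104.2] yaw-1.622 z [ 0.003  0.    -1.   ] F [ 6.5  2.5 -2.7] w11.1 j [0.09 0.57 1.55 0.   1.02 1.72]
fixture coords [  1.9 164.7 104.2] handle r 165.25611043214315
```

carry_out:
  increments:
    - {"tx": 0, "ty": 0, "tz": 0.001, "ax": 0, "ay": 0, "az": 0, "gripper": 0.004}
    - {"tx": 0, "ty": 0, "tz": 0.002, "ax": 0, "ay": 0, "az": 0, "gripper": 0.004}
    - {"tx": 0, "ty": 0, "tz": 0.002, "ax": 0, "ay": 0, "az": 0, "gripper": 0.004}

```text
time: 16.85
tool_pos: [543.2, 167.7, 102.9]
tcp_rot: [-0.0, 1.0, -0.026, 0.002]
wrist_force: [5.5, 3.4, 2.2]
width: 10.7
```

carry_out:
  increments:
    - {"tx": 0, "ty": 0, "tz": 0.002, "ax": 0, "ay": 0, "az": 0, "gripper": 0.024}
    - {"tx": 0, "ty": 0, "tz": 0.002, "ax": 0, "ay": 0, "az": 0, "gripper": 0.024}
    - {"tx": 0, "ty": 0, "tz": 0.002, "ax": 0, "ay": 0, "az": 0, "gripper": 0.024}
    - {"tx": 0, "ty": 0, "tz": -0.02, "ax": 0, "ay": 0, "az": 0, "gripper": 0.024}
    - {"tx": 0, "ty": 0, "tz": -0.06, "ax": 0, "ay": 0, "az": 0, "gripper": 0.024}
    - {"tx": 0, "ty": 0, "tz": -0.08, "ax": 0, "ay": 0, "az": 0, "gripper": 0.024}
    - {"tx": 0, "ty": 0, "tz": -0.08, "ax": 0, "ay": 0, "az": 0, "gripper": 0.03}

```text
time: 17.55
tool_pos: [543.2, 167.5, 185.1]
tcp_rot: [-0.0, 1.0, -0.026, 0.002]
wrist_force: [-0.1, -0.2, -0.2]
width: 29.3
```

```bash
python3 -c "
from h import *
viewer.get_image('top');st();p=F(116,150,160);goto(p,down(FX[2]))"
```

```text
t17.6 pos [542.4 167.4 183. ] yaw-1.622 z [ 0.001  0.    -1.   ] F [ 0.2 -0.  -0.3] w29.8 j [ 0.09  0.47  1.48 -0.    1.19  1.72]
[0.1149 0.0144 0.0231] [ 6.000e-02 -7.000e-02 -9.003e+01]
```

carry_out:
  increments:
    - {"tx": 0.03, "ty": 0.004, "tz": 0.005, "ax": 0, "ay": 0, "az": -8.5, "gripper": 0.03}
    - {"tx": 0.06, "ty": 0.008, "tz": 0.01, "ax": 0, "ay": 0, "az": -17, "gripper": 0.03}
    - {"tx": 0.09, "ty": 0.012, "tz": 0.02, "ax": 0, "ay": 0, "az": -25, "gripper": 0.03}
    - {"tx": 0.115, "ty": 0.0145, "tz": 0.023, "ax": 0, "ay": 0, "az": -90, "gripper": 0.03}
    - {"tx": 0.115, "ty": 0.0145, "tz": 0.023, "ax": 0, "ay": 0, "az": -90, "gripper": 0.03}
    - {"tx": 0.115, "ty": 0.0145, "tz": 0.023, "ax": 0, "ay": 0, "az": -90, "gripper": 0.03}
    - {"tx": 0.115, "ty": 0.0145, "tz": 0.023, "ax": 0, "ay": 0, "az": -90, "gripper": 0.03}
    - {"tx": 0.115, "ty": 0.0145, "tz": 0.023, "ax": 0, "ay": 0, "az": -90, "gripper": 0.03}
    - {"tx": 0.115, "ty": 0.0145, "tz": 0.023, "ax": 0, "ay": 0, "az": -90, "gripper": 0.03}
    - {"tx": 0.115, "ty": 0.0145, "tz": 0.023, "ax": 0, "ay": 0, "az": -90, "gripper": 0.03}
    - {"tx": 0.115, "ty": 0.0145, "tz": 0.023, "ax": 0, "ay": 0, "az": -90, "gripper": 0.03}
    - {"tx": 0.115, "ty": 0.0145, "tz": 0.023, "ax": 0, "ay": 0, "az": -90, "gripper": 0.03}

```text
time: 18.8
tool_pos: [655.7, 146.9, 157.4]
tcp_rot: [-0.001, 0.725, 0.689, -0.001]
wrist_force: [0.5, -0.0, 0.1]
width: 30.1
```

```bash
python3 -c "
from h import *
viewer.get_image('top');st();p=F(116,150,89);goto(p,down(FX[2]))
snap('side','s4',(260,110,400,215),5.5)"
```

```text
t18.9 pos [655.8 146.9 157.7] yaw-0.054 z [-0.003 -0.    -1.   ] F [-0.2 -0.4 -0.4] w30.3 j [ 0.05  0.72  1.12 -0.    1.3   0.1 ]
[0.0002 0.0007 0.0687] [-0.16  0.02 -0.15]
```

View pics/s4.png

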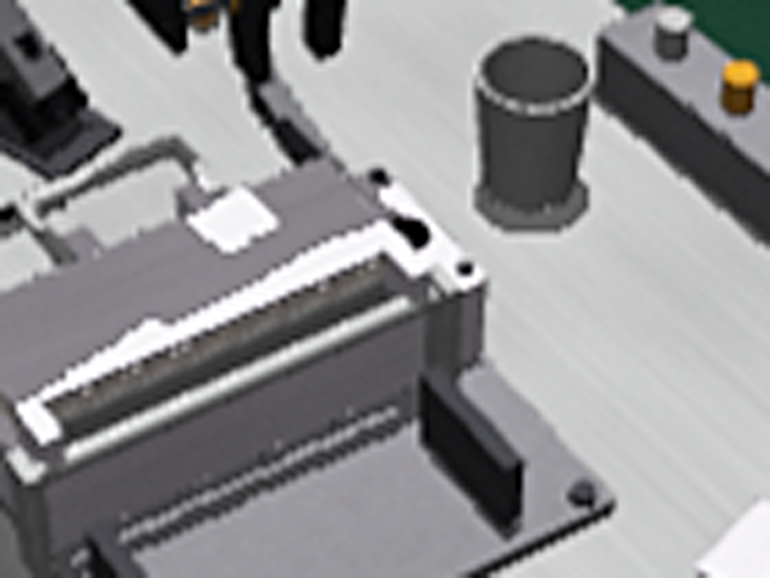

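carry_out:
  increments:
    - {"tx": 0, "ty": 0.0005, "tz": 0.03, "ax": 0, "ay": 0, "az": 0, "gripper": 0.03}
    - {"tx": 0, "ty": 0.0005, "tz": 0.05, "ax": 0, "ay": 0, "az": 0, "gripper": 0.03}
    - {"tx": 0, "ty": 0.0005, "tz": 0.06, "ax": 0, "ay": 0, "az": 0, "gripper": 0.03}
    - {"tx": 0, "ty": 0.0005, "tz": 0.069, "ax": 0, "ay": 0, "az": 0, "gripper": 0.03}
    - {"tx": 0, "ty": 0.0005, "tz": 0.069, "ax": 0, "ay": 0, "az": 0, "gripper": 0.03}
    - {"tx": 0, "ty": 0.0005, "tz": 0.069, "ax": 0, "ay": 0, "az": 0, "gripper": 0.004}
    - {"tx": 0, "ty": 0.0005, "tz": 0.069, "ax": 0, "ay": 0, "az": 0, "gripper": 0.004}
    - {"tx": 0, "ty": 0.0005, "tz": 0.069, "ax": 0, "ay": 0, "az": 0, "gripper": 0.004}
    - {"tx": 0, "ty": 0.0005, "tz": 0.069, "ax": 0, "ay": 0, "az": 0, "gripper": 0.004}

```text
time: 19.8
tool_pos: [657.5, 147.0, 91.5]
tcp_rot: [0.001, 0.725, 0.689, 0.001]
wrist_force: [2.6, 1.3, 2.6]
width: 10.6
```

```bash
python3 -c "
from h import *
viewer.get_image('top');st();fx()"
```

```text
t19.9 pos [657.5 147.   91.5] yaw-0.052 z [ 0.002  0.    -1.   ] F [2.2 0.7 3.2] w11.2 j [0.05 0.79 1.18 0.   1.17 0.1 ]
fixture coords [117.1 149.9  91.5] handle r 149.9489452561881
```

Gripped on the stub; draw it back 33 mm (towards fixture −x).

carry_out:
  increments:
    - {"tx": 0, "ty": -0.006, "tz": 0, "ax": 0, "ay": 0, "az": 0, "gripper": 0.004}
    - {"tx": 0, "ty": -0.012, "tz": 0, "ax": 0, "ay": 0, "az": 0, "gripper": 0.004}
    - {"tx": 0, "ty": -0.018, "tz": 0, "ax": 0, "ay": 0, "az": 0, "gripper": 0.004}
    - {"tx": 0, "ty": -0.024, "tz": 0, "ax": 0, "ay": 0, "az": 0, "gripper": 0.004}
    - {"tx": 0, "ty": -0.029, "tz": 0, "ax": 0, "ay": 0, "az": 0, "gripper": 0.004}
    - {"tx": 0, "ty": -0.032, "tz": 0, "ax": 0, "ay": 0, "az": 0, "gripper": 0.004}
    - {"tx": 0, "ty": -0.034, "tz": 0, "ax": 0, "ay": 0, "az": 0, "gripper": 0.004}
    - {"tx": 0, "ty": -0.034, "tz": 0, "ax": 0, "ay": 0, "az": 0, "gripper": 0.004}
    - {"tx": 0, "ty": -0.034, "tz": 0, "ax": 0, "ay": 0, "az": 0, "gripper": 0.004}

```text
time: 20.75
tool_pos: [626.7, 148.8, 92.1]
tcp_rot: [0.004, 0.725, 0.688, 0.005]
wrist_force: [24.2, 2.7, -3.8]
width: 11.0
```

```bash
python3 -c "
from h import *
viewer.get_image('top');st();fx()"
```

```text
t20.8 pos [626.7 148.8  92.1] yaw-0.052 z [ 0.013  0.001 -1.   ] F [25.1  3.3 -4.2] w10.7 j [0.05 0.73 1.3  0.   1.1  0.1 ]
fixture coords [ 86.2 150.2  92.1] handle r 150.18135447536375
```

carry_out:
  increments:
    - {"tx": 0, "ty": 0.002, "tz": 0, "ax": 0, "ay": 0, "az": 0, "gripper": 0.004}
    - {"tx": 0, "ty": 0.002, "tz": 0, "ax": 0, "ay": 0, "az": 0, "gripper": 0.023}
    - {"tx": 0, "ty": 0.002, "tz": 0, "ax": 0, "ay": 0, "az": 0, "gripper": 0.023}
    - {"tx": 0, "ty": 0.002, "tz": 0, "ax": 0, "ay": 0, "az": 0, "gripper": 0.023}
    - {"tx": 0, "ty": 0.002, "tz": -0.02, "ax": 0, "ay": 0, "az": 0, "gripper": 0.023}
    - {"tx": 0, "ty": 0.002, "tz": -0.06, "ax": 0, "ay": 0, "az": 0, "gripper": 0.023}
    - {"tx": 0, "ty": 0.002, "tz": -0.07, "ax": 0, "ay": 0, "az": 0, "gripper": 0.023}
    - {"tx": 0, "ty": 0.002, "tz": -0.07, "ax": 0, "ay": 0, "az": 0, "gripper": 0.024}

```text
time: 21.6
tool_pos: [625.1, 148.7, 161.9]
tcp_rot: [0.001, 0.725, 0.689, 0.001]
wrist_force: [0.7, 1.1, 0.8]
width: 23.9
```

```bash
python3 -c "
from h import *
viewer.get_image('top');st();p=F(1,165,160);goto(p,down(FX[2]-np.pi/2))"
```

```text
t21.6 pos [624.5 148.6 160.1] yaw-0.051 z [-0.001 -0.    -1.   ] F [ 0.  -0.2 -0.7] w23.7 j [ 0.05  0.65  1.24 -0.    1.25  0.1 ]
[ 0.0151 -0.0831  0.0002] [-2.000e-02  3.000e-02  8.998e+01]
```

carry_out:
  increments:
    - {"tx": 0.003, "ty": -0.02, "tz": 0, "ax": 0, "ay": 0, "az": 8.5, "gripper": 0.024}
    - {"tx": 0.006, "ty": -0.04, "tz": 0, "ax": 0, "ay": 0, "az": 17, "gripper": 0.024}
    - {"tx": 0.012, "ty": -0.06, "tz": 0, "ax": 0, "ay": 0, "az": 25, "gripper": 0.024}
    - {"tx": 0.015, "ty": -0.083, "tz": 0, "ax": 0, "ay": 0, "az": 90, "gripper": 0.024}
    - {"tx": 0.015, "ty": -0.083, "tz": 0, "ax": 0, "ay": 0, "az": 90, "gripper": 0.024}
    - {"tx": 0.015, "ty": -0.083, "tz": 0, "ax": 0, "ay": 0, "az": 90, "gripper": 0.024}
    - {"tx": 0.015, "ty": -0.083, "tz": 0, "ax": 0, "ay": 0, "az": 90, "gripper": 0.024}
    - {"tx": 0.015, "ty": -0.083, "tz": 0, "ax": 0, "ay": 0, "az": 90, "gripper": 0.024}
    - {"tx": 0.015, "ty": -0.083, "tz": 0, "ax": 0, "ay": 0, "az": 90, "gripper": 0.024}
    - {"tx": 0.015, "ty": -0.083, "tz": 0, "ax": 0, "ay": 0, "az": 90, "gripper": 0.024}
    - {"tx": 0.015, "ty": -0.083, "tz": 0, "ax": 0, "ay": 0, "az": 90, "gripper": 0.024}
    - {"tx": 0.015, "ty": -0.083, "tz": 0, "ax": 0, "ay": 0, "az": 90, "gripper": 0.024}

```text
time: 22.85
tool_pos: [542.0, 167.8, 158.8]
tcp_rot: [0.0, 1.0, -0.026, -0.002]
wrist_force: [-0.1, -0.5, 0.5]
width: 23.8
```

```bash
python3 -c "
from h import *
viewer.get_image('top');st();p=F(1,165,104);goto(p,down(FX[2]-np.pi/2))"
```

```text
t22.9 pos [542.1 167.8 159.1] yaw-1.620 z [-0.003 -0.    -1.   ] F [ 0.2 -0.9 -0. ] w24.4 j [ 0.09  0.5   1.5  -0.    1.14  1.71]
[ 0.0004 -0.0002  0.0551] [0.02 0.16 0.09]
```

carry_out:
  increments:
    - {"tx": 0, "ty": 0, "tz": 0.025, "ax": 0, "ay": 0, "az": 0, "gripper": 0.024}
    - {"tx": 0, "ty": 0, "tz": 0.04, "ax": 0, "ay": 0, "az": 0, "gripper": 0.024}
    - {"tx": 0, "ty": 0, "tz": 0.05, "ax": 0, "ay": 0, "az": 0, "gripper": 0.024}
    - {"tx": 0, "ty": 0, "tz": 0.0555, "ax": 0, "ay": 0, "az": 0, "gripper": 0.024}
    - {"tx": 0, "ty": 0, "tz": 0.0555, "ax": 0, "ay": 0, "az": 0, "gripper": 0.024}
    - {"tx": 0, "ty": 0, "tz": 0.0555, "ax": 0, "ay": 0, "az": 0, "gripper": 0.004}
    - {"tx": 0, "ty": 0, "tz": 0.0555, "ax": 0, "ay": 0, "az": 0, "gripper": 0.004}
    - {"tx": 0, "ty": 0, "tz": 0.0555, "ax": 0, "ay": 0, "az": 0, "gripper": 0.004}
    - {"tx": 0, "ty": 0, "tz": 0.0555, "ax": 0, "ay": 0, "az": 0, "gripper": 0.004}

```text
time: 23.8
tool_pos: [543.1, 167.8, 105.7]
tcp_rot: [0.0, 1.0, -0.026, 0.001]
wrist_force: [-0.1, -1.3, 4.2]
width: 10.8
```

```bash
python3 -c "
from h import *
viewer.get_image('top');fx()";python3 arc.py 3.1416 0 33
```

```text
fixture coords [  1.8 164.9 105.7] handle r 165.53327887829812
t23.9 pos [543.1 167.8 105.7] yaw-1.622 z [ 0.001 -0.    -1.   ] F [-0.2 -1.1  4.6] w10.5 j [ 0.09  0.57  1.55 -0.    1.02  1.72]
3.05 [ 0.0019 -0.0156]
2.95 [ 0.0053 -0.031 ]
2.86 [ 0.0101 -0.046 ]
2.76 [ 0.0163 -0.0605]
2.67 [ 0.0238 -0.0743]
2.57 [ 0.0327 -0.0873]
2.48 [ 0.0427 -0.0994]
2.38 [ 0.0539 -0.1105]
2.28 [ 0.066  -0.1206]
2.19 [ 0.0791 -0.1294]
2.09 [ 0.0929 -0.1369]
2.00 [ 0.1074 -0.1431]
1.90 [ 0.1224 -0.1479]
1.81 [ 0.1378 -0.1512]
1.71 [ 0.1534 -0.153 ]
1.62 [ 0.1691 -0.1534]
1.52 [ 0.1848 -0.1522]
1.43 [ 0.2004 -0.1496]
1.33 [ 0.2156 -0.1455]
1.24 [ 0.2303 -0.14  ]
1.14 [ 0.2445 -0.1331]
1.05 [ 0.2579 -0.1249]
0.95 [ 0.2705 -0.1154]
0.86 [ 0.2821 -0.1048]
0.76 [ 0.2927 -0.0932]
0.67 [ 0.3021 -0.0806]
0.57 [ 0.3103 -0.0671]
0.48 [ 0.3172 -0.0529]
0.38 [ 0.3226 -0.0382]
0.29 [ 0.3267 -0.023 ]
0.19 [ 0.3293 -0.0074]
0.10 [0.3304 0.0083]
0.00 [0.33  0.024]
```

carry_out:
  increments:
    - {"tx": 0, "ty": 0.0008, "tz": -0.0075, "ax": 0, "ay": 0, "az": 0, "gripper": 0.004}
    - {"tx": 0, "ty": 0.0019, "tz": -0.0156, "ax": 0, "ay": 0, "az": 0, "gripper": 0.004}
    - {"tx": 0, "ty": 0.0035, "tz": -0.0235, "ax": 0, "ay": 0, "az": 0, "gripper": 0.004}
    - {"tx": 0, "ty": 0.0053, "tz": -0.031, "ax": 0, "ay": 0, "az": 0, "gripper": 0.004}
    - {"tx": 0, "ty": 0.0101, "tz": -0.046, "ax": 0, "ay": 0, "az": 0, "gripper": 0.004}
    - {"tx": 0, "ty": 0.0163, "tz": -0.0605, "ax": 0, "ay": 0, "az": 0, "gripper": 0.004}
    - {"tx": 0, "ty": 0.0238, "tz": -0.0743, "ax": 0, "ay": 0, "az": 0, "gripper": 0.004}
    - {"tx": 0, "ty": 0.0327, "tz": -0.0873, "ax": 0, "ay": 0, "az": 0, "gripper": 0.004}
    - {"tx": 0, "ty": 0.0427, "tz": -0.0994, "ax": 0, "ay": 0, "az": 0, "gripper": 0.004}
    - {"tx": 0, "ty": 0.0539, "tz": -0.1105, "ax": 0, "ay": 0, "az": 0, "gripper": 0.004}
    - {"tx": 0, "ty": 0.066, "tz": -0.1206, "ax": 0, "ay": 0, "az": 0, "gripper": 0.004}
    - {"tx": 0, "ty": 0.066, "tz": -0.1206, "ax": 0, "ay": 0, "az": 0, "gripper": 0.004}

```text
time: 25.05
tool_pos: [539.4, 103.3, 229.4]
tcp_rot: [-0.002, 1.0, -0.026, 0.002]
wrist_force: [-1.8, 14.4, 13.5]
width: 10.9
```

```bash
python3 -c "
from h import *
viewer.get_image('top');st();fx()"
```

```text
t25.1 pos [539.5 103.8 229. ] yaw-1.622 z [ 0.004  0.005 -1.   ] F [-2.3 14.9 13.9] w10.5 j [-0.03  0.39  1.48  0.01  1.27  1.6 ]
fixture coords [  1.4 100.8 229. ] handle r 170.93189115393594
```

carry_out:
  increments:
    - {"tx": 0, "ty": 0.0131, "tz": -0.0108, "ax": 0, "ay": 0, "az": 0, "gripper": 0.004}
    - {"tx": 0, "ty": 0.0269, "tz": -0.0183, "ax": 0, "ay": 0, "az": 0, "gripper": 0.004}
    - {"tx": 0, "ty": 0.0414, "tz": -0.0245, "ax": 0, "ay": 0, "az": 0, "gripper": 0.004}
    - {"tx": 0, "ty": 0.0564, "tz": -0.0293, "ax": 0, "ay": 0, "az": 0, "gripper": 0.004}
    - {"tx": 0, "ty": 0.0718, "tz": -0.0326, "ax": 0, "ay": 0, "az": 0, "gripper": 0.004}
    - {"tx": 0, "ty": 0.0874, "tz": -0.0344, "ax": 0, "ay": 0, "az": 0, "gripper": 0.004}
    - {"tx": 0, "ty": 0.1031, "tz": -0.0348, "ax": 0, "ay": 0, "az": 0, "gripper": 0.004}
    - {"tx": 0, "ty": 0.1188, "tz": -0.0336, "ax": 0, "ay": 0, "az": 0, "gripper": 0.004}
    - {"tx": 0, "ty": 0.1344, "tz": -0.031, "ax": 0, "ay": 0, "az": 0, "gripper": 0.004}
    - {"tx": 0, "ty": 0.1496, "tz": -0.0269, "ax": 0, "ay": 0, "az": 0, "gripper": 0.004}
    - {"tx": 0, "ty": 0.1643, "tz": -0.0214, "ax": 0, "ay": 0, "az": 0, "gripper": 0.004}
    - {"tx": 0, "ty": 0.1643, "tz": -0.0214, "ax": 0, "ay": 0, "az": 0, "gripper": 0.004}

```text
time: 26.3
tool_pos: [530.0, -64.2, 246.2]
tcp_rot: [0.0, 1.0, -0.027, -0.002]
wrist_force: [-4.8, -1.4, 1.6]
width: 11.1
```

```bash
python3 -c "
from h import *
viewer.get_image('top');st();fx()"
```

```text
t26.4 pos [530.  -63.7 246.5] yaw-1.624 z [-0.003 -0.001 -1.   ] F [-5.9 -1.   1.4] w10.9 j [-0.34  0.34  1.49 -0.    1.31  1.29]
fixture coords [  0.5 -66.9 246.5] handle r 169.26495441632144
```

carry_out:
  increments:
    - {"tx": 0, "ty": 0.0142, "tz": 0.0069, "ax": 0, "ay": 0, "az": 0, "gripper": 0.004}
    - {"tx": 0, "ty": 0.0276, "tz": 0.0151, "ax": 0, "ay": 0, "az": 0, "gripper": 0.004}
    - {"tx": 0, "ty": 0.0402, "tz": 0.0246, "ax": 0, "ay": 0, "az": 0, "gripper": 0.004}
    - {"tx": 0, "ty": 0.0518, "tz": 0.0352, "ax": 0, "ay": 0, "az": 0, "gripper": 0.004}
    - {"tx": 0, "ty": 0.0624, "tz": 0.0468, "ax": 0, "ay": 0, "az": 0, "gripper": 0.004}
    - {"tx": 0, "ty": 0.0718, "tz": 0.0594, "ax": 0, "ay": 0, "az": 0, "gripper": 0.004}
    - {"tx": 0, "ty": 0.08, "tz": 0.0729, "ax": 0, "ay": 0, "az": 0, "gripper": 0.004}
    - {"tx": 0, "ty": 0.0869, "tz": 0.0871, "ax": 0, "ay": 0, "az": 0, "gripper": 0.004}
    - {"tx": 0, "ty": 0.0923, "tz": 0.1018, "ax": 0, "ay": 0, "az": 0, "gripper": 0.004}
    - {"tx": 0, "ty": 0.0964, "tz": 0.117, "ax": 0, "ay": 0, "az": 0, "gripper": 0.004}
    - {"tx": 0, "ty": 0.099, "tz": 0.1326, "ax": 0, "ay": 0, "az": 0, "gripper": 0.004}
    - {"tx": 0, "ty": 0.099, "tz": 0.1326, "ax": 0, "ay": 0, "az": 0, "gripper": 0.004}

```text
time: 27.55
tool_pos: [524.9, -161.4, 112.3]
tcp_rot: [-0.001, 1.0, -0.026, -0.002]
wrist_force: [-3.7, -1.1, -2.0]
width: 11.1
```

```bash
python3 -c "
from h import *
viewer.get_image('top');st();fx()"
```

```text
t27.6 pos [ 525.  -161.3  113.5] yaw-1.622 z [-0.003  0.001 -1.   ] F [-6.5 -1.7 -3. ] w10.6 j [-0.51  0.52  1.6  -0.    1.02  1.11]
fixture coords [   0.5 -164.7  113.5] handle r 166.20765910677142
```

carry_out:
  increments:
    - {"tx": 0, "ty": 0.0005, "tz": 0.009, "ax": 0, "ay": 0, "az": 0, "gripper": 0.004}
    - {"tx": 0, "ty": 0.001, "tz": 0.017, "ax": 0, "ay": 0, "az": 0, "gripper": 0.004}
    - {"tx": 0, "ty": 0.001, "tz": 0.024, "ax": 0, "ay": 0, "az": 0, "gripper": 0.004}
    - {"tx": 0, "ty": 0.001, "tz": 0.029, "ax": 0, "ay": 0, "az": 0, "gripper": 0.004}
    - {"tx": 0, "ty": 0.001, "tz": 0.032, "ax": 0, "ay": 0, "az": 0, "gripper": 0.004}
    - {"tx": 0, "ty": 0.001, "tz": 0.034, "ax": 0, "ay": 0, "az": 0, "gripper": 0.004}
    - {"tx": 0, "ty": 0.001, "tz": 0.034, "ax": 0, "ay": 0, "az": 0, "gripper": 0.004}
    - {"tx": 0, "ty": 0.001, "tz": 0.034, "ax": 0, "ay": 0, "az": 0, "gripper": 0.004}

```text
time: 28.4
tool_pos: [525.5, -161.8, 83.6]
tcp_rot: [0.0, 1.0, -0.025, -0.0]
wrist_force: [-17.0, 5.6, 24.8]
width: 11.1
```

carry_out:
  increments:
    - {"tx": 0, "ty": 0.001, "tz": -0.003, "ax": 0, "ay": 0, "az": 0, "gripper": 0.004}
    - {"tx": 0, "ty": 0.001, "tz": -0.003, "ax": 0, "ay": 0, "az": 0, "gripper": 0.024}
    - {"tx": 0, "ty": 0.001, "tz": -0.003, "ax": 0, "ay": 0, "az": 0, "gripper": 0.024}
    - {"tx": 0, "ty": 0.001, "tz": -0.003, "ax": 0, "ay": 0, "az": 0, "gripper": 0.024}
    - {"tx": 0, "ty": 0.001, "tz": -0.03, "ax": 0, "ay": 0, "az": 0, "gripper": 0.024}
    - {"tx": 0, "ty": 0.001, "tz": -0.07, "ax": 0, "ay": 0, "az": 0, "gripper": 0.024}
    - {"tx": 0, "ty": 0.001, "tz": -0.12, "ax": 0, "ay": 0, "az": 0, "gripper": 0.024}
    - {"tx": 0, "ty": 0.001, "tz": -0.12, "ax": 0, "ay": 0, "az": 0, "gripper": 0.03}

```text
time: 29.2
tool_pos: [528.0, -164.2, 207.0]
tcp_rot: [0.003, 1.0, -0.026, 0.005]
wrist_force: [-0.3, -1.3, 0.1]
width: 29.2
```

```bash
python3 -c "
from h import *
viewer.get_image('top');st()
snap('side','s5',(180,80,380,230),3.5)
snap('top','t5',(150,185,220,255),7)
a=cv2.imread('pics/t5.png');b=cv2.imread('pics/s5.png')
cv2.imwrite('pics/b5.png',b);c=cv2.imread('pics/full_s5.png')[105:155,190:240];c=cv2.resize(c,(490,490),interpolation=cv2.INTER_CUBIC)
cv2.imwrite('pics/d5.png',cv2.resize(np.hstack([a,c]),(800,400)))"
```

```text
t29.2 pos [ 527.  -163.7  203.6] yaw-1.622 z [ 0.006 -0.004 -1.   ] F [-1.1 -0.1 -0.5] w29.8 j [-0.51  0.42  1.5  -0.    1.21  1.11]
```

View pics/b5.png

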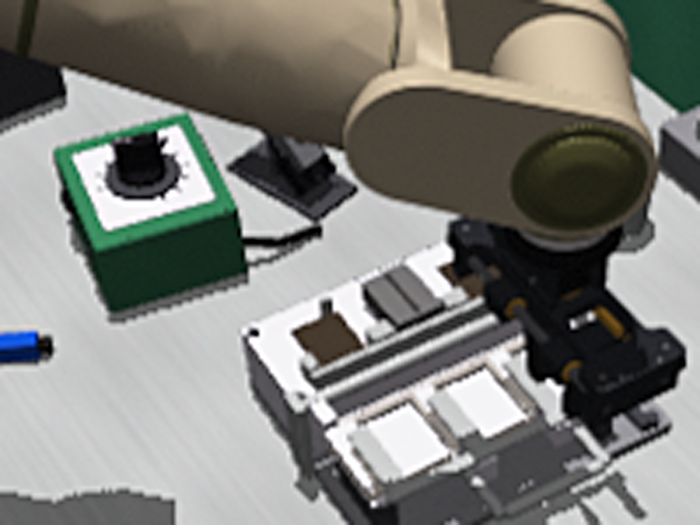

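View pics/d5.png

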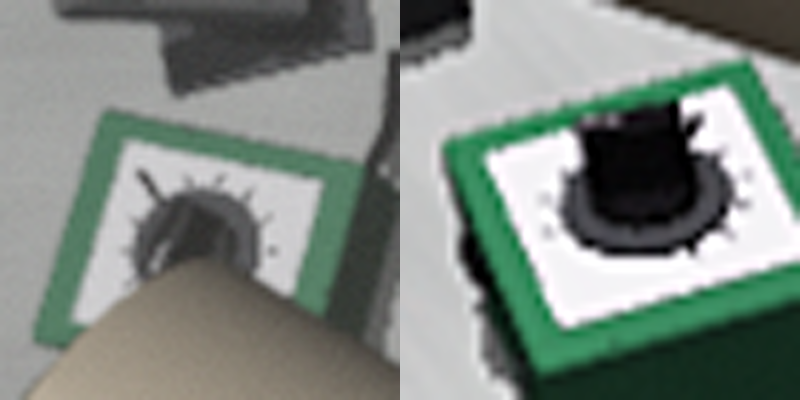

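```bash
python3 -c "
import cv2,numpy as np
t=cv2.imread('pics/full_top0.png')[215:242,170:200];s=cv2.imread('pics/full_side0.png')[105:150,200:245]
g=lambda im,a:cv2.resize(np.clip(im.astype(float)*a,0,255).astype(np.uint8),(400,int(400*im.shape[0]/im.shape[1])),interpolation=cv2.INTER_CUBIC)
A=g(t,2);B=g(s,2.5)[:A.shape[0]];A=A[:B.shape[0]]
cv2.imwrite('pics/e.png',np.hstack([A,B]))"
```

View pics/e.png

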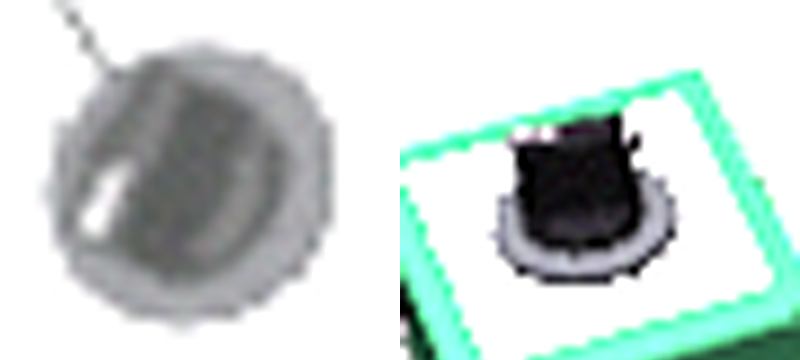

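```bash
python3 -c "
from h import *
c=np.array([433.5,329,0])
for cam,u,v in [('top',177.9,230),('side',214.6,120.0),('side',224.2,119)]:
  w=px2w(cam,u,v,124);d=w-c;print(w,np.hypot(*d[:2]),np.arctan2(d[1],d[0]))
w=[px2w('top',170+a/13.33,215+b/13.33,124) for a,b in((90,230),(127,160))];print(w,np.arctan2(*(w[1]-w[0])[1::-1]))
for X in [(433.5,329,124),(433.5,329,84)]: print(w2px('top',X),w2px('side',X))
st();goto((433.5,329,230),down(-0.7))"
```

```text
[424.201829   334.81356337 124.        ] 10.966015823608265 2.582822711070084
[425.70672608 333.14679746 124.        ] 8.827856339769696 2.6525963854993013
[451.67879645 320.24783013 124.        ] 20.17595395245329 -0.4486972650125797
[array([417.5246708 , 337.49996242, 124.        ]), array([433.11142723, 330.93683383, 124.        ])] -0.39853791022428625
[180.20324341 226.88152803] [217.52600272 119.74710665]
[184.99267945 229.10472023] [219.73672193 129.83150871]
t29.4 pos [ 525.6 -163.   199.9] yaw-1.622 z [-0.  0. -1.] F [-0.3 -0.7 -0.6] w30.0 j [-0.51  0.42  1.51 -0.    1.21  1.11]
[-0.1173 -0.4866 -0.03  ] [-2.000e-02  2.000e-02 -5.285e+01]
```

carry_out:
  increments:
    - {"tx": -0.117, "ty": -0.487, "tz": -0.03, "ax": 0, "ay": 0, "az": -156, "gripper": 0.03}
    - {"tx": -0.117, "ty": -0.487, "tz": -0.03, "ax": 0, "ay": 0, "az": -156, "gripper": 0.03}
    - {"tx": -0.117, "ty": -0.487, "tz": -0.03, "ax": 0, "ay": 0, "az": -156, "gripper": 0.03}
    - {"tx": -0.117, "ty": -0.487, "tz": -0.03, "ax": 0, "ay": 0, "az": -156, "gripper": 0.03}
    - {"tx": -0.117, "ty": -0.487, "tz": -0.03, "ax": 0, "ay": 0, "az": -156, "gripper": 0.03}
    - {"tx": -0.117, "ty": -0.487, "tz": -0.03, "ax": 0, "ay": 0, "az": -156, "gripper": 0.03}
    - {"tx": -0.117, "ty": -0.487, "tz": -0.03, "ax": 0, "ay": 0, "az": -156, "gripper": 0.03}
    - {"tx": -0.117, "ty": -0.487, "tz": -0.03, "ax": 0, "ay": 0, "az": -156, "gripper": 0.03}
    - {"tx": -0.117, "ty": -0.487, "tz": -0.03, "ax": 0, "ay": 0, "az": -156, "gripper": 0.03}
    - {"tx": -0.117, "ty": -0.487, "tz": -0.03, "ax": 0, "ay": 0, "az": -156, "gripper": 0.03}
    - {"tx": -0.117, "ty": -0.487, "tz": -0.03, "ax": 0, "ay": 0, "az": -156, "gripper": 0.03}
    - {"tx": -0.117, "ty": -0.487, "tz": -0.03, "ax": 0, "ay": 0, "az": -156, "gripper": 0.03}

```text
time: 30.55
tool_pos: [432.9, 330.6, 228.5]
tcp_rot: [-0.001, 0.638, 0.77, -0.001]
wrist_force: [-0.6, -0.3, -0.1]
width: 29.8
```

```bash
python3 -c "
from h import *
c=np.array([433.5,329,0])
for a,b in((60,5),(110,70)):
  d=px2w('top',170+a/13.33,215+b/13.33,81)-c; print(d,np.arctan2(d[1],d[0]))
viewer.get_image('top');st();goto((433.5,329,180),down(1.10))"
```

```text
[42.4300917  37.15682229 81.        ] 0.7192368732847838
[27.45202804 24.2056754  81.        ] 0.7226371634469989
t30.6 pos [433.2 329.9 228.5] yaw0.193 z [-0.003 -0.002 -1.   ] F [ 1.  -0.5  0.3] w29.9 j [ 0.44  0.38  1.49 -0.    1.28  0.24]
[-0.0009  0.0003  0.0485] [-1.900e-01 -3.000e-02 -5.196e+01]
```

carry_out:
  increments:
    - {"tx": -0.001, "ty": 0, "tz": 0.0485, "ax": 0, "ay": 0, "az": -52, "gripper": 0.034}
    - {"tx": -0.001, "ty": 0, "tz": 0.0485, "ax": 0, "ay": 0, "az": -52, "gripper": 0.034}
    - {"tx": -0.001, "ty": 0, "tz": 0.0485, "ax": 0, "ay": 0, "az": -52, "gripper": 0.034}
    - {"tx": -0.001, "ty": 0, "tz": 0.0485, "ax": 0, "ay": 0, "az": -52, "gripper": 0.034}
    - {"tx": -0.001, "ty": 0, "tz": 0.0485, "ax": 0, "ay": 0, "az": -52, "gripper": 0.034}
    - {"tx": -0.001, "ty": 0, "tz": 0.0485, "ax": 0, "ay": 0, "az": -52, "gripper": 0.034}
    - {"tx": -0.001, "ty": 0, "tz": 0.0485, "ax": 0, "ay": 0, "az": -52, "gripper": 0.034}
    - {"tx": -0.001, "ty": 0, "tz": 0.0485, "ax": 0, "ay": 0, "az": -52, "gripper": 0.034}
    - {"tx": -0.001, "ty": 0, "tz": 0.0485, "ax": 0, "ay": 0, "az": -52, "gripper": 0.034}

```text
time: 31.5
tool_pos: [434.1, 328.2, 181.5]
tcp_rot: [-0.0, 0.242, 0.97, -0.0]
wrist_force: [0.0, 0.5, 0.1]
width: 33.8
```

```bash
python3 -c "
from h import *
viewer.get_image('top');st();goto((433.5,329,117),down(1.10))"
```

```text
t31.6 pos [434.1 328.3 181.7] yaw1.082 z [-0. -0. -1.] F [0.7 0.4 0.1] w34.2 j [ 0.43  0.43  1.55  0.    1.16 -0.65]
[0.0009 0.0004 0.0647] [-0.02 -0.02 -1.02]
```

carry_out:
  increments:
    - {"tx": 0, "ty": 0, "tz": 0.03, "ax": 0, "ay": 0, "az": -1, "gripper": 0.034}
    - {"tx": 0, "ty": 0, "tz": 0.05, "ax": 0, "ay": 0, "az": -1, "gripper": 0.034}
    - {"tx": 0, "ty": 0, "tz": 0.06, "ax": 0, "ay": 0, "az": -1, "gripper": 0.034}
    - {"tx": 0, "ty": 0, "tz": 0.0645, "ax": 0, "ay": 0, "az": -1, "gripper": 0.034}
    - {"tx": 0, "ty": 0, "tz": 0.0645, "ax": 0, "ay": 0, "az": -1, "gripper": 0.034}
    - {"tx": 0, "ty": 0, "tz": 0.0645, "ax": 0, "ay": 0, "az": -1, "gripper": 0.006}
    - {"tx": 0, "ty": 0, "tz": 0.0645, "ax": 0, "ay": 0, "az": -1, "gripper": 0.006}
    - {"tx": 0, "ty": 0, "tz": 0.0645, "ax": 0, "ay": 0, "az": -1, "gripper": 0.006}
    - {"tx": 0, "ty": 0, "tz": 0.0645, "ax": 0, "ay": 0, "az": -1, "gripper": 0.006}
    - {"tx": 0, "ty": 0, "tz": 0.0645, "ax": 0, "ay": 0, "az": -1, "gripper": 0.006}

```text
time: 32.55
tool_pos: [436.9, 331.7, 118.7]
tcp_rot: [0.004, 0.232, 0.973, 0.005]
wrist_force: [14.0, 22.5, -12.7]
width: 14.0
```

```bash
python3 -c "
from h import *
viewer.get_image('top');st();print(monitor.state()['ft_torque']);goto((433.5,329,117),down(-.85))"
```

```text
t32.6 pos [436.9 331.7 118.7] yaw1.102 z [ 0.009  0.009 -1.   ] F [ 13.8  22.9 -13.5] w13.4 j [ 0.43  0.51  1.61  0.    1.01 -0.67]
[ 3.41292118 -2.0647071  -0.03251059]
[ 0.0018 -0.0039  0.0016] [  0.71  -0.51 111.82]
```

carry_out:
  increments:
    - {"tx": 0, "ty": 0.003, "tz": 0, "ax": 0, "ay": 0, "az": 0, "gripper": 0.006}
    - {"tx": 0, "ty": 0.0045, "tz": 0, "ax": 0, "ay": 0, "az": 0, "gripper": 0.006}
    - {"tx": 0, "ty": 0.0045, "tz": 0, "ax": 0, "ay": 0, "az": 8, "gripper": 0.006}
    - {"tx": 0, "ty": 0.0045, "tz": 0, "ax": 0, "ay": 0, "az": 16, "gripper": 0.006}
    - {"tx": 0, "ty": 0.0045, "tz": 0, "ax": 0, "ay": 0, "az": 24, "gripper": 0.006}
    - {"tx": 0, "ty": 0.0045, "tz": 0, "ax": 0, "ay": 0, "az": 32, "gripper": 0.006}
    - {"tx": 0, "ty": 0.0045, "tz": 0, "ax": 0, "ay": 0, "az": 40, "gripper": 0.006}
    - {"tx": 0, "ty": 0.0045, "tz": 0, "ax": 0, "ay": 0, "az": 40, "gripper": 0.006}

```text
time: 33.4
tool_pos: [436.4, 331.6, 118.5]
tcp_rot: [0.001, 0.552, 0.834, -0.0]
wrist_force: [0.2, -7.5, 7.7]
width: 13.9
```

```bash
python3 -c "
from h import *
viewer.get_image('top');st();print(monitor.state()['ft_torque']);goto((433.5,329,117),down(-.85))"
```

```text
t33.5 pos [436.4 331.6 118.5] yaw0.404 z [ 0.001 -0.001 -1.   ] F [-0.5 -7.1  6.9] w14.0 j [ 0.44  0.51  1.6  -0.    1.03  0.03]
[-1.2282154  0.2676515 -0.0344397]
[-0.0012 -0.0037  0.0016] [5.000e-02 8.000e-02 7.183e+01]
```

carry_out:
  increments:
    - {"tx": 0, "ty": 0, "tz": 0, "ax": 0, "ay": 0, "az": 8, "gripper": 0.006}
    - {"tx": 0, "ty": 0, "tz": 0, "ax": 0, "ay": 0, "az": 16, "gripper": 0.006}
    - {"tx": 0, "ty": 0, "tz": 0, "ax": 0, "ay": 0, "az": 24, "gripper": 0.006}
    - {"tx": 0, "ty": 0, "tz": 0, "ax": 0, "ay": 0, "az": 32, "gripper": 0.006}
    - {"tx": 0, "ty": 0, "tz": 0, "ax": 0, "ay": 0, "az": 40, "gripper": 0.006}
    - {"tx": 0, "ty": 0, "tz": 0, "ax": 0, "ay": 0, "az": 48, "gripper": 0.006}
    - {"tx": 0, "ty": 0, "tz": 0, "ax": 0, "ay": 0, "az": 56, "gripper": 0.006}
    - {"tx": 0, "ty": 0, "tz": 0, "ax": 0, "ay": 0, "az": 64, "gripper": 0.006}
    - {"tx": 0, "ty": 0, "tz": 0, "ax": 0, "ay": 0, "az": 71.8, "gripper": 0.006}
    - {"tx": 0, "ty": 0, "tz": 0, "ax": 0, "ay": 0, "az": 71.8, "gripper": 0.006}
    - {"tx": 0, "ty": 0, "tz": 0, "ax": 0, "ay": 0, "az": 71.8, "gripper": 0.006}

```text
time: 34.55
tool_pos: [434.9, 332.0, 118.5]
tcp_rot: [0.0, 0.936, 0.353, -0.002]
wrist_force: [-8.5, -5.7, 11.2]
width: 13.9
```

```bash
python3 -c "
from h import *
viewer.get_image('top');st();print(monitor.state()['ft_torque'])"
```

```text
t34.6 pos [434.9 332.  118.5] yaw-0.849 z [-0.003 -0.001 -1.   ] F [-9.1 -5.3 11.3] w13.6 j [0.44 0.51 1.6  0.   1.03 1.29]
[-0.8158925   1.58506329 -0.04240339]
```

carry_out:
  increments:
    - {"tx": 0, "ty": 0, "tz": 0, "ax": 0, "ay": 0, "az": 0, "gripper": 0.034}
    - {"tx": 0, "ty": 0, "tz": 0, "ax": 0, "ay": 0, "az": 0, "gripper": 0.034}
    - {"tx": 0, "ty": 0, "tz": 0, "ax": 0, "ay": 0, "az": 0, "gripper": 0.034}
    - {"tx": 0, "ty": 0, "tz": -0.03, "ax": 0, "ay": 0, "az": 0, "gripper": 0.034}
    - {"tx": 0, "ty": 0, "tz": -0.07, "ax": 0, "ay": 0, "az": 0, "gripper": 0.034}
    - {"tx": -0.02, "ty": 0.025, "tz": -0.1, "ax": 0, "ay": 0, "az": 0, "gripper": 0.044}
    - {"tx": -0.05, "ty": 0.06, "tz": -0.13, "ax": 0, "ay": 0, "az": 0, "gripper": 0.044}
    - {"tx": -0.08, "ty": 0.1, "tz": -0.13, "ax": 0, "ay": 0, "az": 0, "gripper": 0.044}
    - {"tx": -0.14, "ty": 0.183, "tz": -0.13, "ax": 0, "ay": 0, "az": 0, "gripper": 0.044}
    - {"tx": -0.14, "ty": 0.183, "tz": -0.13, "ax": 0, "ay": 0, "az": 0, "gripper": 0.044}
    - {"tx": -0.14, "ty": 0.183, "tz": -0.13, "ax": 0, "ay": 0, "az": 0, "gripper": 0.044}

```text
time: 35.7
tool_pos: [452.6, 98.6, 247.7]
tcp_rot: [0.0, 0.936, 0.351, 0.0]
wrist_force: [-0.2, 0.8, -0.6]
width: 43.8
```

```bash
python3 -c "
from h import *
st();snap('side','s6',(200,65,300,165),5);snap('top','t6',(150,165,230,245),6)
a=cv2.imread('pics/full_t6.png')[165:245,145:225];b=cv2.imread('pics/full_s6.png')[75:155,200:280]
f=lambda im:cv2.resize(np.clip(im.astype(float)*1.8,0,255).astype(np.uint8),(400,400),interpolation=cv2.INTER_CUBIC)
cv2.imwrite('pics/b6.png',np.hstack([f(a),f(b)]))"
```

```text
t35.7 pos [452.6  98.6 247.7] yaw-0.854 z [ 0.    -0.001 -1.   ] F [-0.2  0.8 -0.6] w43.8 j [-0.04  0.19  1.69 -0.    1.26  0.81]
```

View pics/b6.png

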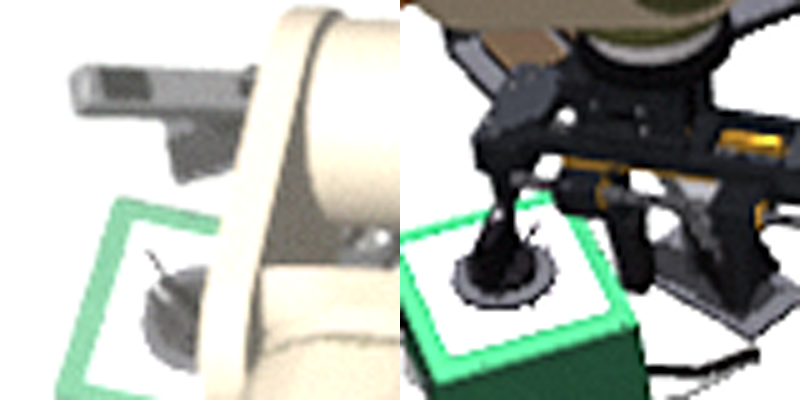

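```bash
cat > stand.py <<'E'
from h import *
from scipy.optimize import least_squares
c2=lambda u,v:np.array((150+u/4,140+v/4))
O=[(c2(39,172),(-106,0,122)),(c2(60,172),(-89,0,139)),(c2(248,147),('b',60,30)),(c2(262,208),('b',60,-30)),(c2(122,243),('b',-60,-30))]
def W(p,X):
    if X[0]=='b': X=(p[3]+X[1],X[2],6)
    c,s=np.cos(p[2]),np.sin(p[2]);return (p[0]+c*X[0]-s*X[1],p[1]+s*X[0]+c*X[1],X[2])
res=lambda p:np.concatenate([w2px('top',W(p,X))-u for u,X in O])
r=least_squares(res,[560,270,-1.4,0],x_scale=[100,100,.1,30]);p=r.x
print(p,np.round(res(p).reshape(-1,2),1).tolist())
o=W(p,(-48,0,81));print('therm origin',o)
for n,X in dict(tail=(-97.5,0,130.5),o=(-48,0,81),nose=(8.6,0,24.4),b1=('b',60,30),b2=('b',60,-30),b3=('b',-60,-30)).items(): print(n,w2px('top',W(p,X)),'side x1.25',w2px('side',W(p,X))*1.25)
c=np.array([435.5,332,124]);print('ptr exp',w2px('top',c+11*np.array([np.cos(.72),np.sin(.72),0])),w2px('top',c))
E
python3 stand.py
```

```text
[591.45965259 299.03702186  -1.29638028 -35.00315681] [[0.9, 1.2], [-1.0, -1.9], [0.3, -0.8], [0.4, 0.7], [-0.5, 0.9]]
therm origin (np.float64(578.4523784728375), np.float64(345.2410348915093), 81)
tail [162.28001219 182.65782733] side x1.25 [306.03870888 115.29593257]
o [184.50514937 183.26633673] side x1.25 [322.04067288 138.29153934]
nose [207.62384228 183.89931109] side x1.25 [339.91933432 163.98405235]
b1 [212.31125287 175.90491138] side x1.25 [352.71818485 165.98087206]
b2 [215.85840342 192.66231586] side x1.25 [337.29023552 177.90179402]
b3 [180.03686163 201.69004015] side x1.25 [304.72303121 159.1305915 ]
ptr exp [177.04214838 223.36626008] [179.24337799 226.1906963 ]
```

```bash
python3 -c "
import cv2,numpy as np
t=cv2.imread('pics/full_top0.png')[168:208,156:221];s=cv2.imread('pics/full_side0.png')[85:145,235:290]
g=lambda im,k:cv2.resize(np.clip((im.astype(float)/255)**.6*255*1.2,0,255).astype(np.uint8),None,fx=k,fy=k,interpolation=cv2.INTER_CUBIC)
A=g(t,6);B=g(s,7);H=420;A2=np.zeros((H,A.shape[1],3),np.uint8);A2[:A.shape[0]]=A
cv2.imwrite('pics/f.png',np.hstack([A2,B[:H]]))"
```

```text
(no output)
```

View pics/f.png

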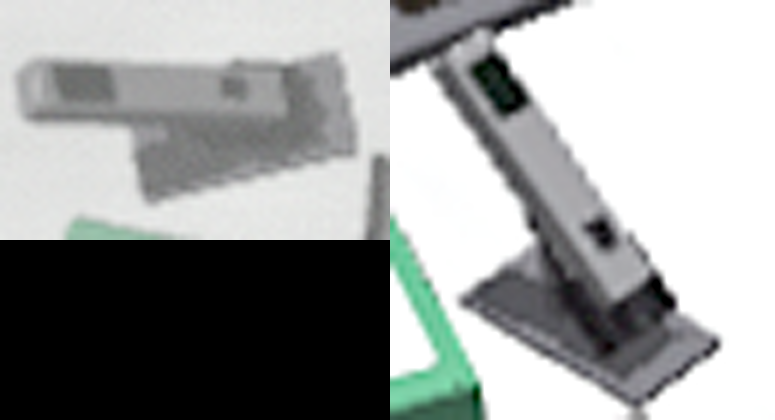

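```bash
cat > stand2.py <<'E'
from h import *
from scipy.optimize import least_squares
O=[('top',(163.5,182.7),(-89,0,139)),('top',(159,183.5),(-106,0,122)),('top',(203.3,182.7),'L'),('side',(270.6,126.4),'L'),('side',(246.7,93.9),(-89,0,139)),
('top',(212.7,176.7),('b',60,30)),('top',(215.2,193.3),('b',60,-30)),('top',(181,201.7),('b',-60,-30)),
('side',(282.1,134),('b',60,30)),('side',(270.7,142.4),('b',60,-30)),('side',(245,127.9),('b',-60,-30))]
def W(p,X):
    if X=='L': X=(-48+.707*p[4]+8.5,0,81-.707*p[4]+8.5)
    if X[0]=='b': X=(p[3]+X[1],X[2],p[5])
    c,s=np.cos(p[2]),np.sin(p[2]);return (p[0]+c*X[0]-s*X[1],p[1]+s*X[0]+c*X[1],X[2])
res=lambda p:np.concatenate([w2px(c,W(p,X))-np.array(u) for c,u,X in O])
r=least_squares(res,[590,299,-1.3,-35,60,6],x_scale=[100,100,.1,30,10,5]);p=r.x
print(p,np.round(res(p).reshape(-1,2),1).tolist())
print('therm origin',W(p,(-48,0,81)))
E
python3 stand2.py
```

```text
[590.42793876 300.1909873   -1.29781145 -32.58036022  62.69758649
   3.93092463] [[0.0, -1.3], [1.2, 0.9], [0.9, -0.0], [-0.5, -0.6], [-0.8, -2.9], [0.1, -0.5], [1.2, -0.3], [-0.4, 0.2], [0.2, -0.5], [-0.7, 0.6], [-1.0, 0.1]]
therm origin (np.float64(577.4868035958177), np.float64(346.41356858194507), 81)
```

```bash
cat >> h.py <<'E'
YS=-1.298; TO=np.array([577.5,346.4,81]); TR=down(YS+np.pi/2)*Rn.from_euler('y',20,degrees=True)
def tz_of(R): return R.apply([0,0,1])
E
python3 -c "
from h import *
z=tz_of(TR);print(z);goto(TO-123*z,TR)"
```

```text
[-0.09214892  0.32937267 -0.93969262]
[ 0.2373 -0.0637  0.0511] [ 11.24  17.82 -63.72]
```

carry_out:
  increments:
    - {"tx": 0.237, "ty": -0.064, "tz": 0.051, "ax": 11.2, "ay": 17.8, "az": -63.7, "gripper": 0.044}
    - {"tx": 0.237, "ty": -0.064, "tz": 0.051, "ax": 11.2, "ay": 17.8, "az": -63.7, "gripper": 0.044}
    - {"tx": 0.237, "ty": -0.064, "tz": 0.051, "ax": 11.2, "ay": 17.8, "az": -63.7, "gripper": 0.044}
    - {"tx": 0.237, "ty": -0.064, "tz": 0.051, "ax": 11.2, "ay": 17.8, "az": -63.7, "gripper": 0.044}
    - {"tx": 0.237, "ty": -0.064, "tz": 0.051, "ax": 11.2, "ay": 17.8, "az": -63.7, "gripper": 0.044}
    - {"tx": 0.237, "ty": -0.064, "tz": 0.051, "ax": 11.2, "ay": 17.8, "az": -63.7, "gripper": 0.044}
    - {"tx": 0.237, "ty": -0.064, "tz": 0.051, "ax": 11.2, "ay": 17.8, "az": -63.7, "gripper": 0.044}
    - {"tx": 0.237, "ty": -0.064, "tz": 0.051, "ax": 11.2, "ay": 17.8, "az": -63.7, "gripper": 0.044}
    - {"tx": 0.237, "ty": -0.064, "tz": 0.051, "ax": 11.2, "ay": 17.8, "az": -63.7, "gripper": 0.044}
    - {"tx": 0.237, "ty": -0.064, "tz": 0.051, "ax": 11.2, "ay": 17.8, "az": -63.7, "gripper": 0.044}
    - {"tx": 0.237, "ty": -0.064, "tz": 0.051, "ax": 11.2, "ay": 17.8, "az": -63.7, "gripper": 0.044}
    - {"tx": 0.237, "ty": -0.064, "tz": 0.051, "ax": 11.2, "ay": 17.8, "az": -63.7, "gripper": 0.044}

```text
time: 37.0
tool_pos: [587.3, 307.8, 196.7]
tcp_rot: [-0.138, 0.595, 0.785, 0.104]
wrist_force: [0.0, 0.7, -0.2]
width: 44.0
```

```bash
python3 -c "
from h import *
viewer.get_image('top');st();z=tz_of(TR);goto(TO-3*z,TR)"
```

```text
t37.0 pos [587.4 307.7 196.7] yaw0.275 z [-0.092  0.328 -0.94 ] F [-0.1  1.2 -0.3] w43.7 j [ 0.19  0.65  1.18  0.36  1.35 -0.17]
[-0.0019  0.001   0.1194] [-0.03  0.07  0.1 ]
```

carry_out:
  increments:
    - {"tx": -0.001, "ty": 0.001, "tz": 0.03, "ax": 0, "ay": 0, "az": 0, "gripper": 0.044}
    - {"tx": -0.001, "ty": 0.001, "tz": 0.06, "ax": 0, "ay": 0, "az": 0, "gripper": 0.044}
    - {"tx": -0.001, "ty": 0.001, "tz": 0.08, "ax": 0, "ay": 0, "az": 0, "gripper": 0.044}
    - {"tx": -0.001, "ty": 0.001, "tz": 0.1, "ax": 0, "ay": 0, "az": 0, "gripper": 0.044}
    - {"tx": -0.001, "ty": 0.001, "tz": 0.112, "ax": 0, "ay": 0, "az": 0, "gripper": 0.044}
    - {"tx": -0.001, "ty": 0.001, "tz": 0.119, "ax": 0, "ay": 0, "az": 0, "gripper": 0.044}
    - {"tx": -0.001, "ty": 0.001, "tz": 0.119, "ax": 0, "ay": 0, "az": 0, "gripper": 0.044}

```text
time: 37.75
tool_pos: [577.6, 345.8, 83.9]
tcp_rot: [-0.138, 0.594, 0.785, 0.104]
wrist_force: [0.2, 0.3, -0.3]
width: 43.8
```

```bash
python3 -c "
from h import *
viewer.get_image('top');st();z=tz_of(TR);goto(TO-3*z,TR)
a=viewer.get_image('side')[65:155,200:300,::-1];cv2.imwrite('pics/g.png',cv2.resize(np.clip(a*1.3,0,255).astype(np.uint8),None,fx=6,fy=6,interpolation=cv2.INTER_CUBIC))"
```

```text
t37.8 pos [578.  345.7  84.7] yaw0.275 z [-0.092  0.328 -0.94 ] F [ 0.  -0.4  0.4] w44.3 j [ 0.25  0.79  1.26  0.38  1.14 -0.2 ]
[-0.0005 -0.0003  0.0008] [-0.01  0.05  0.13]
```

View pics/g.png

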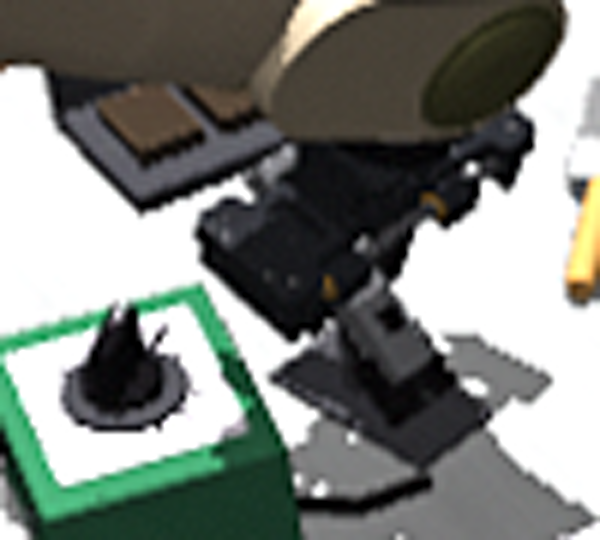

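carry_out:
  increments:
    - {"tx": 0, "ty": 0, "tz": 0, "ax": 0, "ay": 0, "az": 0, "gripper": 0.034}
    - {"tx": 0, "ty": 0, "tz": 0, "ax": 0, "ay": 0, "az": 0, "gripper": 0.02}
    - {"tx": 0, "ty": 0, "tz": 0, "ax": 0, "ay": 0, "az": 0, "gripper": 0.02}
    - {"tx": 0, "ty": 0, "tz": 0, "ax": 0, "ay": 0, "az": 0, "gripper": 0.02}
    - {"tx": 0, "ty": 0, "tz": 0, "ax": 0, "ay": 0, "az": 0, "gripper": 0.02}

```text
time: 38.35
tool_pos: [578.4, 345.7, 85.0]
tcp_rot: [-0.138, 0.594, 0.785, 0.105]
wrist_force: [0.9, -0.1, 4.6]
width: 27.4
```

```bash
python3 -c "
from h import *
viewer.get_image('top');st();s=monitor.state();print(R_of(s['tcp_rot']).inv().apply(s['wrist_force']),s['ft_torque']);z=tz_of(TR);goto(TO-3*z,TR)"
```

```text
t38.4 pos [578.3 345.7  85. ] yaw0.275 z [-0.091  0.329 -0.94 ] F [ 1.3 -0.7  4.7] w27.6 j [ 0.25  0.78  1.25  0.38  1.14 -0.2 ]
[ 0.65492846  1.07719015 -4.71216991] [-0.1236898  -0.16386154 -0.13334211]
[-0.0005 -0.0006  0.0011] [0.05 0.05 0.14]
```

carry_out:
  increments:
    - {"tx": 0.009, "ty": 0, "tz": -0.0042, "ax": 0, "ay": 0, "az": 0, "gripper": 0.02}
    - {"tx": 0.018, "ty": 0, "tz": -0.0085, "ax": 0, "ay": 0, "az": 0, "gripper": 0.02}
    - {"tx": 0.027, "ty": 0, "tz": -0.0127, "ax": 0, "ay": 0, "az": 0, "gripper": 0.02}
    - {"tx": 0.036, "ty": 0, "tz": -0.017, "ax": 0, "ay": 0, "az": 0, "gripper": 0.02}
    - {"tx": 0.045, "ty": 0, "tz": -0.0212, "ax": 0, "ay": 0, "az": 0, "gripper": 0.02}
    - {"tx": 0.0544, "ty": 0, "tz": -0.0254, "ax": 0, "ay": 0, "az": 0, "gripper": 0.02}
    - {"tx": 0.0544, "ty": 0, "tz": -0.0254, "ax": 0, "ay": 0, "az": 0, "gripper": 0.02}
    - {"tx": 0.0544, "ty": 0, "tz": -0.0254, "ax": 0, "ay": 0, "az": 0, "gripper": 0.02}

```text
time: 39.2
tool_pos: [565.8, 387.0, 126.4]
tcp_rot: [-0.138, 0.594, 0.785, 0.104]
wrist_force: [0.5, -0.1, -2.7]
width: 28.3
```

```bash
cat >> h.py <<'E'
G=np.array([578.3,345.7,85.0])  # measured TCP at grasp in stand
P=(np.array([666.6,53.5,71])+F(132.3,54.3,71))/2
AX=np.array([.7071*np.cos(YS),.7071*np.sin(YS),-.7071])
AIM=P-180*AX-TO+G
E
python3 -c "
from h import *
viewer.get_image('top');st();print(P,AIM,P-180*AX);goto(AIM+[0,0,40],TR);goto(AIM,TR);goto(G,TR)"
```

```text
t39.2 pos [565.9 386.7 126.2] yaw0.275 z [-0.094  0.328 -0.94 ] F [-0.3 -0.8 -1.3] w27.6 j [ 0.31  0.75  1.2   0.37  1.2  -0.1 ]
[667.1980404   52.09251136  71.        ] [633.70611323 173.96393142 202.278     ] [632.90611323 174.66393142 198.278     ]
[-0.1701  0.0073 -0.1853] [-0.11  0.04  0.12]
[-0.1838  0.0073 -0.1477] [-0.11  0.04  0.12]
[-0.0543  0.0009  0.0241] [-0.11  0.04  0.12]
```

carry_out:
  increments:
    - {"tx": 0.008, "ty": 0, "tz": -0.022, "ax": 0, "ay": 0, "az": 0, "gripper": 0.02}
    - {"tx": 0.016, "ty": 0, "tz": -0.045, "ax": 0, "ay": 0, "az": 0, "gripper": 0.02}
    - {"tx": 0.016, "ty": 0, "tz": -0.075, "ax": 0, "ay": 0, "az": 0, "gripper": 0.02}
    - {"tx": -0.01, "ty": 0.001, "tz": -0.1, "ax": 0, "ay": 0, "az": 0, "gripper": 0.02}
    - {"tx": -0.045, "ty": 0.002, "tz": -0.12, "ax": 0, "ay": 0, "az": 0, "gripper": 0.02}
    - {"tx": -0.08, "ty": 0.003, "tz": -0.135, "ax": 0, "ay": 0, "az": 0, "gripper": 0.02}
    - {"tx": -0.115, "ty": 0.005, "tz": -0.148, "ax": 0, "ay": 0, "az": 0, "gripper": 0.02}
    - {"tx": -0.15, "ty": 0.006, "tz": -0.148, "ax": 0, "ay": 0, "az": 0, "gripper": 0.02}
    - {"tx": -0.175, "ty": 0.007, "tz": -0.148, "ax": 0, "ay": 0, "az": 0, "gripper": 0.02}
    - {"tx": -0.184, "ty": 0.007, "tz": -0.148, "ax": 0, "ay": 0, "az": 0, "gripper": 0.02}
    - {"tx": -0.184, "ty": 0.007, "tz": -0.148, "ax": 0, "ay": 0, "az": 0, "gripper": 0.02}
    - {"tx": -0.184, "ty": 0.007, "tz": -0.148, "ax": 0, "ay": 0, "az": 0, "gripper": 0.02}

```text
time: 40.45
tool_pos: [633.4, 174.5, 203.4]
tcp_rot: [-0.138, 0.594, 0.786, 0.105]
wrist_force: [0.2, -0.2, -1.5]
width: 27.5
```

```bash
python3 -c "
from h import *
viewer.get_image('top');st();goto(AIM,TR)
a=viewer.get_image('side')[60:200,200:380,::-1];b=viewer.get_image('top')[195:245,160:210,::-1]
f=lambda im,w,h,k:cv2.resize(np.clip(im*k,0,255).astype(np.uint8),(w,h),interpolation=cv2.INTER_CUBIC)
cv2.imwrite('pics/h.png',np.hstack([f(a,514,400,1.2),f(b,280,280,2.) if 0 else np.vstack([f(b,280,280,2.),np.zeros((120,280,3),np.uint8)])]))
for n,X in dict(patch=P,lens=P-100*AX,tail=P-250*AX,dial=(435.5,332,124)).items(): print(n,(w2px('side',X)-[200,60])*[514/180,400/140],w2px('top',X))"
```

```text
t40.5 pos [633.4 174.7 203.6] yaw0.276 z [-0.093  0.329 -0.94 ] F [-0.1  0.1 -1.9] w28.2 j [-0.02  0.67  1.13  0.33  1.45 -0.36]
[-0.0012  0.0001  0.001 ] [-0.03  0.04  0.21]
patch [380.01755023 264.50865965] [279.83950983 158.84225191]
lens [326.90953703 184.76355545] [254.55379355 156.33895374]
tail [243.78592488  59.94809515] [209.71625891 151.90001607]
dial [ 50.43538196 168.5255175 ] [179.24337799 226.1906963 ]
```

View pics/h.png

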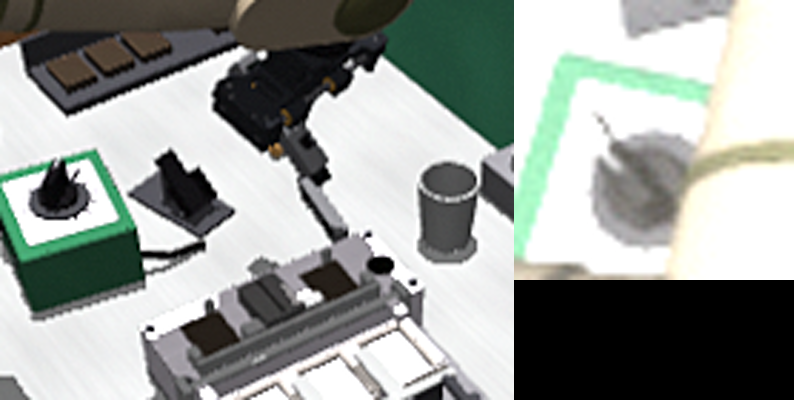

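carry_out:
  increments:
    - {"tx": 0, "ty": 0, "tz": 0, "ax": 0, "ay": 0, "az": 0, "gripper": 0.02}
    - {"tx": 0, "ty": 0, "tz": 0, "ax": 0, "ay": 0, "az": 0, "gripper": 0.02}
    - {"tx": 0, "ty": 0, "tz": 0, "ax": 0, "ay": 0, "az": 0, "gripper": 0.02}
    - {"tx": 0, "ty": 0, "tz": 0, "ax": 0, "ay": 0, "az": 0, "gripper": 0.02}
    - {"tx": 0, "ty": 0, "tz": 0, "ax": 0, "ay": 0, "az": 0, "gripper": 0.02}
    - {"tx": 0, "ty": 0, "tz": 0, "ax": 0, "ay": 0, "az": 0, "gripper": 0.02}
    - {"tx": 0, "ty": 0, "tz": 0, "ax": 0, "ay": 0, "az": 0, "gripper": 0.02}
    - {"tx": 0, "ty": 0, "tz": 0, "ax": 0, "ay": 0, "az": 0, "gripper": 0.02}
    - {"tx": 0, "ty": 0, "tz": 0, "ax": 0, "ay": 0, "az": 0, "gripper": 0.02}
    - {"tx": 0, "ty": 0, "tz": 0, "ax": 0, "ay": 0, "az": 0, "gripper": 0.02}
    - {"tx": 0, "ty": 0, "tz": 0, "ax": 0, "ay": 0, "az": 0, "gripper": 0.02}
    - {"tx": 0, "ty": 0, "tz": 0, "ax": 0, "ay": 0, "az": 0, "gripper": 0.02}

```text
time: 41.8
tool_pos: [633.8, 173.4, 203.1]
tcp_rot: [-0.138, 0.594, 0.785, 0.105]
wrist_force: [-0.2, 0.3, -2.0]
width: 27.4
```

carry_out:
  increments:
    - {"tx": -0.001, "ty": 0, "tz": 0.001, "ax": 0, "ay": 0, "az": 0, "gripper": 0.02}
    - {"tx": -0.001, "ty": 0, "tz": 0.001, "ax": 0, "ay": 0, "az": 0, "gripper": 0.02}
    - {"tx": -0.001, "ty": 0, "tz": 0.001, "ax": 0, "ay": 0, "az": 0, "gripper": 0.02}
    - {"tx": -0.001, "ty": 0, "tz": 0.001, "ax": 0, "ay": 0, "az": 0, "gripper": 0.02}
    - {"tx": -0.001, "ty": 0, "tz": 0.001, "ax": 0, "ay": 0, "az": 0, "gripper": 0.02}
    - {"tx": -0.001, "ty": 0, "tz": 0.001, "ax": 0, "ay": 0, "az": 0, "gripper": 0.02}
    - {"tx": -0.001, "ty": 0, "tz": 0.001, "ax": 0, "ay": 0, "az": 0, "gripper": 0.02}
    - {"tx": -0.001, "ty": 0, "tz": 0.001, "ax": 0, "ay": 0, "az": 0, "gripper": 0.02}
    - {"tx": -0.001, "ty": 0, "tz": 0.001, "ax": 0, "ay": 0, "az": 0, "gripper": 0.02}
    - {"tx": -0.001, "ty": 0, "tz": 0.001, "ax": 0, "ay": 0, "az": 0, "gripper": 0.02}
    - {"tx": -0.001, "ty": 0, "tz": 0.001, "ax": 0, "ay": 0, "az": 0, "gripper": 0.02}
    - {"tx": -0.001, "ty": 0, "tz": 0.001, "ax": 0, "ay": 0, "az": 0, "gripper": 0.02}

```text
time: 43.0
tool_pos: [633.9, 172.8, 201.8]
tcp_rot: [-0.138, 0.594, 0.785, 0.105]
wrist_force: [0.2, 0.5, -2.1]
width: 27.9
```

```bash
python3 -c "
from h import *
viewer.get_image('top');st();goto(AIM,TR);goto(G-60*AX,TR)
im=viewer.get_image('side');
# patch-tip check: dark nose pixels printed as offset along predicted lens
a=im[100:160,285:345,::-1];cv2.imwrite('pics/lens.png',a)
g=a.astype(int).sum(2);
l=w2px('side',P-100*AX)-[285,100];print('lens px',l);y,x=int(l[1]),int(l[0]);print(g[y-8:y+9,x-8:x+9])"
```

```text
t43.0 pos [633.9 172.8 201.8] yaw0.275 z [-0.093  0.328 -0.94 ] F [-0.3 -0.7 -1.4] w27.9 j [-0.03  0.67  1.13  0.33  1.45 -0.36]
[ 0.0013  0.0001 -0.0001] [-0.04  0.05  0.13]
[ 0.1851 -0.0065  0.1463] [-0.04  0.05  0.13]
lens px [29.48193904 24.66724441]
[[158 173 171 170 166 169 165 151 114 364 602 621 619 612 614 613 611]
 [122 167 177 171 171 172 169 159  88 350 599 627 610 613 607 611 613]
 [116 144 177 171 169 175 177 113 294 542 625 622 610 606 606 610 608]
 [118 124 150 175 180 175 137  30 268 629 644 616 610 609 609 604 605]
 [106 123 125 176 175 133  62   1   0 460 628 622 610 605 606 605 600]
 [100 111 113 129 106  54  23  16   0 120 432 596 609 601 601 607 602]
 [133 161 125  28   8  20  23  26   0   0 291 583 616 599 598 603 605]
 [333 347 334 183  32  12  20   1   0 101 511 615 613 605 597 600 603]
 [407 442 445 381 135   0   0 131 417 500 619 626 612 609 602 600 602]
 [278 420 431 446 214  21  54 462 643 645 622 620 614 610 607 605 598]
 [109 377 429 430 349 292 294 608 647 624 608 613 611 616 611 607 606]
 [ 12 223 400 426 420 421 399 555 626 623 615 607 608 617 614 612 607]
 [ 14  32 275 417 418 407 395 435 518 604 620 617 610 612 616 617 614]
 [ 86   3  98 366 421 409 401 387 389 592 623 616 617 613 611 615 617]
 [301  52  52 209 397 425 405 398 387 548 625 621 619 617 619 614 617]
 [567 275  82  56 262 408 418 405 395 436 527 611 624 618 620 619 615]
 [656 383 129  69  81 345 428 418 398 387 411 549 620 621 618 623 620]]
```

carry_out:
  increments:
    - {"tx": 0.03, "ty": -0.001, "tz": 0, "ax": 0, "ay": 0, "az": 0, "gripper": 0.02}
    - {"tx": 0.07, "ty": -0.002, "tz": 0, "ax": 0, "ay": 0, "az": 0, "gripper": 0.02}
    - {"tx": 0.105, "ty": -0.003, "tz": 0.013, "ax": 0, "ay": 0, "az": 0, "gripper": 0.02}
    - {"tx": 0.14, "ty": -0.0045, "tz": 0.026, "ax": 0, "ay": 0, "az": 0, "gripper": 0.02}
    - {"tx": 0.175, "ty": -0.0055, "tz": 0.046, "ax": 0, "ay": 0, "az": 0, "gripper": 0.02}
    - {"tx": 0.2, "ty": -0.0065, "tz": 0.071, "ax": 0, "ay": 0, "az": 0, "gripper": 0.02}
    - {"tx": 0.2, "ty": -0.0065, "tz": 0.1, "ax": 0, "ay": 0, "az": 0, "gripper": 0.02}
    - {"tx": 0.193, "ty": -0.0065, "tz": 0.124, "ax": 0, "ay": 0, "az": 0, "gripper": 0.02}
    - {"tx": 0.1851, "ty": -0.0065, "tz": 0.1463, "ax": 0, "ay": 0, "az": 0, "gripper": 0.02}
    - {"tx": 0.1851, "ty": -0.0065, "tz": 0.1463, "ax": 0, "ay": 0, "az": 0, "gripper": 0.02}
    - {"tx": 0.1851, "ty": -0.0065, "tz": 0.1463, "ax": 0, "ay": 0, "az": 0, "gripper": 0.02}

```text
time: 44.2
tool_pos: [567.0, 386.6, 128.1]
tcp_rot: [-0.138, 0.594, 0.785, 0.105]
wrist_force: [0.2, -0.2, -0.7]
width: 27.8
```

```bash
python3 -c "
from h import *
viewer.get_image('top');st();goto(G-60*AX,TR);goto(G-3*AX,TR);goto(G,TR)"
```

```text
t44.2 pos [567.3 386.7 128.9] yaw0.275 z [-0.091  0.329 -0.94 ] F [-0.3  0.2 -1. ] w27.8 j [ 0.31  0.75  1.19  0.37  1.21 -0.1 ]
[-0.0005 -0.0005  0.0014] [0.06 0.03 0.15]
[-0.0521 -0.0006  0.0255] [0.06 0.03 0.15]
[-0.0549 -0.0006  0.0268] [0.06 0.03 0.15]
```

carry_out:
  increments:
    - {"tx": -0.01, "ty": -0.0005, "tz": 0.0055, "ax": 0, "ay": 0, "az": 0, "gripper": 0.02}
    - {"tx": -0.019, "ty": -0.0005, "tz": 0.01, "ax": 0, "ay": 0, "az": 0, "gripper": 0.02}
    - {"tx": -0.028, "ty": -0.0005, "tz": 0.0142, "ax": 0, "ay": 0, "az": 0, "gripper": 0.02}
    - {"tx": -0.035, "ty": -0.0005, "tz": 0.0175, "ax": 0, "ay": 0, "az": 0, "gripper": 0.02}
    - {"tx": -0.042, "ty": -0.0005, "tz": 0.0208, "ax": 0, "ay": 0, "az": 0, "gripper": 0.02}
    - {"tx": -0.048, "ty": -0.0005, "tz": 0.0236, "ax": 0, "ay": 0, "az": 0, "gripper": 0.02}
    - {"tx": -0.052, "ty": -0.0005, "tz": 0.0255, "ax": 0, "ay": 0, "az": 0, "gripper": 0.02}
    - {"tx": -0.054, "ty": -0.0005, "tz": 0.0264, "ax": 0, "ay": 0, "az": 0, "gripper": 0.02}
    - {"tx": -0.054, "ty": -0.0005, "tz": 0.0264, "ax": 0, "ay": 0, "az": 0, "gripper": 0.02}
    - {"tx": -0.054, "ty": -0.0005, "tz": 0.0264, "ax": 0, "ay": 0, "az": 0, "gripper": 0.02}

```text
time: 45.25
tool_pos: [578.6, 345.9, 84.9]
tcp_rot: [-0.137, 0.594, 0.785, 0.105]
wrist_force: [1.0, -3.7, 5.0]
width: 27.9
```

```bash
python3 -c "
from h import *
viewer.get_image('top');st();goto(G,TR)"
```

```text
t45.3 pos [578.6 345.9  85. ] yaw0.274 z [-0.09   0.329 -0.94 ] F [ 2.  -2.9  5.1] w27.6 j [ 0.25  0.79  1.25  0.38  1.14 -0.2 ]
[-0.0001 -0.0003 -0.0001] [0.1  0.07 0.14]
```

Back exactly at the grasp pose; release and retreat along the tool axis.

carry_out:
  increments:
    - {"tx": 0, "ty": 0, "tz": 0, "ax": 0, "ay": 0, "az": 0, "gripper": 0.03}
    - {"tx": 0, "ty": 0, "tz": 0, "ax": 0, "ay": 0, "az": 0, "gripper": 0.044}
    - {"tx": 0, "ty": 0, "tz": 0, "ax": 0, "ay": 0, "az": 0, "gripper": 0.044}
    - {"tx": 0, "ty": 0, "tz": 0, "ax": 0, "ay": 0, "az": 0, "gripper": 0.044}
    - {"tx": 0, "ty": 0, "tz": -0.02, "ax": 0, "ay": 0, "az": 0, "gripper": 0.044}
    - {"tx": 0, "ty": 0, "tz": -0.05, "ax": 0, "ay": 0, "az": 0, "gripper": 0.044}
    - {"tx": 0, "ty": 0, "tz": -0.09, "ax": 0, "ay": 0, "az": 0, "gripper": 0.044}
    - {"tx": 0, "ty": 0, "tz": -0.13, "ax": 0, "ay": 0, "az": 0, "gripper": 0.044}
    - {"tx": -0.06, "ty": 0, "tz": -0.15, "ax": 0, "ay": 0, "az": 0, "gripper": 0.044}
    - {"tx": -0.15, "ty": 0, "tz": -0.17, "ax": 0, "ay": 0, "az": 0, "gripper": 0.044}
    - {"tx": -0.25, "ty": 0, "tz": -0.17, "ax": 0, "ay": 0, "az": 0, "gripper": 0.044}
    - {"tx": -0.25, "ty": 0, "tz": -0.17, "ax": 0, "ay": 0, "az": 0, "gripper": 0.044}

```text
time: 46.5
tool_pos: [643.2, 113.0, 172.7]
tcp_rot: [-0.138, 0.594, 0.785, 0.105]
wrist_force: [0.4, -0.5, -0.4]
width: 43.9
```

carry_out:
  increments:
    - {"tx": -0.22, "ty": 0, "tz": -0.08, "ax": 0, "ay": 0, "az": 0, "gripper": 0.044}
    - {"tx": -0.22, "ty": 0, "tz": -0.08, "ax": 0, "ay": 0, "az": 0, "gripper": 0.044}
    - {"tx": -0.22, "ty": 0, "tz": -0.08, "ax": 0, "ay": 0, "az": 0, "gripper": 0.044}
    - {"tx": -0.22, "ty": 0, "tz": -0.08, "ax": 0, "ay": 0, "az": 0, "gripper": 0.044}
    - {"tx": -0.22, "ty": 0, "tz": -0.08, "ax": 0, "ay": 0, "az": 0, "gripper": 0.044}
    - {"tx": -0.22, "ty": 0, "tz": -0.08, "ax": 0, "ay": 0, "az": 0, "gripper": 0.044}
    - {"tx": -0.22, "ty": 0, "tz": -0.08, "ax": 0, "ay": 0, "az": 0, "gripper": 0.044}
    - {"tx": -0.22, "ty": 0, "tz": -0.08, "ax": 0, "ay": 0, "az": 0, "gripper": 0.044}

```text
time: 47.3
tool_pos: [706.5, -109.2, 173.2]
tcp_rot: [-0.138, 0.594, 0.786, 0.105]
wrist_force: [0.2, 0.1, 0.0]
width: 44.0
```

```bash
python3 -c "
from h import *
st()
T=viewer.get_image('top')[:,:,::-1];S=viewer.get_image('side')[:,:,::-1]
cv2.imwrite('pics/full_tf.png',T);cv2.imwrite('pics/full_sf.png',S)
t0=cv2.imread('pics/full_top0.png').astype(int)
for n,b in dict(therm=(156,172,208,190),dial=(170,212,200,245)).items(): print(n,np.abs(T[b[1]:b[3],b[0]:b[2]].astype(int)-t0[b[1]:b[3],b[0]:b[2]]).mean())
f=lambda im,b,w,h,k:cv2.resize(np.clip(im[b[1]:b[3],b[0]:b[2]]*k,0,255).astype(np.uint8),(w,h),interpolation=cv2.INTER_CUBIC)
cv2.imwrite('pics/final.png',np.hstack([f(T,(150,140,350,250),440,242,1.3) if 0 else np.vstack([f(T,(155,165,235,245),300,300,1.5),f(T,(235,140,355,260),300,300,1.2)]),f(S,(190,70,390,250),500,600,1.2)]))"
```

```text
t47.3 pos [ 706.5 -109.2  173.2] yaw0.276 z [-0.093  0.329 -0.94 ] F [0.2 0.1 0. ] w44.0 j [-0.4   0.92  0.75  0.27  1.69 -0.68]
therm 7.81980056980057
dial 7.715488215488215
```

```bash
python3 -c "
import cv2,numpy as np
for c,b,n in(('t',(156,174,206,190),'therm'),('s',(240,88,288,130),'therm'),('t',(205,165,217,195),'stand nose'),('t',(330,185,350,230),'handle'),('t',(330,150,345,190),'stub?'),('t',(400,145,440,195),'shim/dowel')):
  a=cv2.imread('pics/full_%s0.png'%dict(t='top',s='side')[c]);B=cv2.imread('pics/full_%sf.png'%c)
  x0,y0,x1,y1=b;m=cv2.matchTemplate(B[y0-5:y1+5,x0-5:x1+5],a[y0:y1,x0:x1],cv2.TM_CCOEFF_NORMED);_,v,_,l=cv2.minMaxLoc(m);print(c,n,np.round(v,3),(l[0]-5,l[1]-5))
B=cv2.imread('pics/full_tf.png')[:,:,1].astype(int);print(B[215:238,172:198])"
```

```text
t therm 0.965 (0, 0)
s therm 0.388 (2, 4)
t stand nose 0.877 (-1, -1)
t handle 0.305 (0, 5)
t stub? 0.163 (2, 5)
t shim/dowel 0.994 (0, 0)
[[202 180 106 116 180 203 203 203 204 197 184 192 205 203 204 196 176 181
  203 200 203 202 201 192 188 186]
 [202 192 146  76 135 192 202 202 201 195 167 164 203 201 205 176 145 185
  202 201 200 206 203 204 202 206]
 [202 203 186 132  92 164 202 205 203 197 164 144 169 168 170 156 167 205
  203 203 202 193 191 202 203 203]
 [205 203 201 170  85 121 185 189 166 148 128 116 106 101 112 124 145 156
  177 202 184 160 181 201 205 204]
 [201 204 205 190 146 101 125 140 104  90  86  87  88  86  83  89  92  88
  119 165 154 138 192 203 204 201]
 [203 202 203 192 142  88  62  81  86  86  83  80  81  82  88  91  87  88
   85 101 116 155 201 203 201 203]
 [204 203 188 156 117  64  57  66  70  76  74  68  68  69  72  75  88  89
   90  87  86 139 191 201 205 203]
 [195 185 155 115 130  82  62  53  52  58  61  66  65  65  65  69  76  86
   89  91  86 105 164 203 187 178]
 [187 151 107  76 108 112  84  59  51  52  53  63  66  69  68  64  67  71
   82  90  91  
[... 846 characters left out ...]
51  54  56
   68  84  88  84  83 150 202 203]
 [196 155  84  84  89  74  63  62  63  61  59  49  51  50  54  49  53  59
   65  83  87  83 120 180 201 204]
 [190 149 105  85  84  81  67  67  64  64  59  59  52  55  53  51  55  59
   70  84  86  82 143 202 200 202]
 [162 171 147  85  85  86  79  74  69  60  61  58  53  51  64  70  62  68
   81  91  82 117 180 204 202 202]
 [177 205 173 100  87  86  85  87  78  73  66  57  59  75  80  81  75  79
   88  85  86 151 205 206 202 201]
 [202 202 190 151 108  84  86  88  91  89  82  75  86  87  91  84  87  88
   88 122 159 181 204 201 203 203]
 [203 202 203 183 145 120  89  87  85  91  88  90  89  91  88  88  87  82
  122 181 201 203 202 202 204 204]]
```

```bash
python3 -c "
from h import *
print(job.hand_in())"
```

```text
the job is handed in; nothing more can be done
None
```

I carried out every step and handed the job in at about 47 s of the 210 s allowed. No verdict was reported.

- **Pad:** there was only one pad on the cart. I laid it face up in the middle pocket, slid the keeper across and swung the plate over by its handle. After I drew the keeper back to its stop, it dropped into the middle nest place, and I lowered the empty plate back open. Later side views show the pad in the middle nest place and the plate open.
- **Dial:** turned to the long mark. In the last picture the white pointer lay within a pixel of where the long mark predicts.
- **Thermometer:** held for about 2.4 s aimed at the patch from about 100 mm, with the nose tip within roughly 1 px (3 mm) of where I had planned it. I put it back at the same grasp pose. Its top view matched the start picture with no shift (0.965).
- **Shims and dowel:** their top view also matched the start picture with no shift (0.994). The mallet was not checked, but the arm never went near it.

**Checks that failed or could not be made:**
- The last look at the handle, the keeper stub and the side view of the thermometer gave poor matches, most likely because the arm was in the way. For the plate and keeper I rely on the earlier side views and the contact forces.
- My last composed picture could not be opened because the viewing limit had been reached.
- During the moves the handle path was about 3 mm off, giving about 20 N on the wrist. Lowering the plate onto its stop gave about 30 N, and the dial's axis was about 4 mm from my first estimate, which I corrected before turning it.

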